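Key a pulley onto a shaft

TASK

Drop the loose brass key into the slot along the shaft of the grey bearing stand and let go of it. Then slide the pulley onto the shaft, toothed end first with its keyway over the key, and push it fully home, so that the stiff black spacer ring on the shaft is pressed right up against the headstock, and let go. The shaft can turn and its slot leans to one side or the other, so feel your way in gently without forcing anything, and leave the oil bottle, the loupe and the feeler gauge where they are.

Things in the scene. Friction and masses are not known exactly. Their poses are not given: they have to be found in the camera images.
- stand: Grey bearing stand, fixed. Base plate 125 x 90 x 12 mm (local x -75 to +50), headstock 36 mm thick, 66 wide, 111 high (x -36 to 0). Origin on the worktop below the headstock's shaft-side face; x points out along the level shaft to its free end, z up. Steel shaft 24 mm diameter, axis 80 mm above the worktop, from x = 0 to 76 mm.
- shaft_mid (a point): Point on the shaft's axis at mid-slot (stand x = 43 mm, 80 mm up); axes as the stand's, they do not turn with the shaft. Slot: 32 mm long, 9.5 wide, 7 deep, flat floor 5 mm from the axis, ends closed; a seated key's centre is 12 mm from this point. The shaft turns stiffly (0.06 N m, 5 N at its rim); at first the slot faces up to 26 degrees either side of up (not measured).
- shaft_end (a point): Point on the shaft's axis at its free end (stand x = 76 mm, 80 mm up); axes as the stand's. The last 5 mm of the shaft taper from 24 to 18 mm diameter.
- spacer_home (a point): Point on the shaft's axis, stand x = 12 mm, 80 mm up; axes as the stand's. The pulley's origin must come here. The black spacer ring (43 mm diameter, 12 mm thick) on the shaft starts 5 to 11 mm away from the headstock; the pulley has to push it back until it stops there. It slides against a friction of about 10 N and stays where left.
- key: Brass key, 28 mm long (local x), 8 mm wide (y), 14 mm high (z); the last 2 mm at both ends are tapered. Origin at its centre. It stands upright on an 8 mm wide side on the worktop, the way it goes into the slot, and is the same either way round. Seated, it stands 7 mm proud of the shaft.
- pulley: Aluminium pulley, 42 mm long, 0.2 to 0.33 kg. Origin on its axis at the toothed end's face; x runs along its axis to the boss end and, on the shaft, points as the stand's x. Toothed part 62 mm diameter, x 0 to 14; boss 52 mm diameter, x 14 to 42, with two upright flats 44 mm apart (y = +-22, 28 mm high) to grip. Bore 25.5 mm right through; keyway at +z 9.5 mm wide, roof 20.5 mm from the axis.
- rest: Blue V-shaped rest, fixed, that holds the pulley's boss at the start, pulley axis level 54 mm above the worktop and keyway up: block 25 mm along its local x, 36 mm wide, 34 mm high, on a foot 55 x 60 x 6 mm. Origin on the worktop under its middle; x parallel to the pulley's x at the start.
- oil_bottle: Small brown oil bottle, 34 mm diameter, 86 mm high, standing loose; leave it alone. Origin at the centre of its underside.
- loupe: Black and grey loupe, 33 x 38 x 16 mm, loose; leave it alone. Origin at the centre of its underside.
- feeler_gauge: Steel feeler gauge, 12 x 91 x 12 mm, lying loose; leave it alone. Origin at the centre of its underside.
Mind the look-alikes: they are no part of the job. Several things have the shape of the pulley; the one meant has the colours described above.

How it is judged:
On the way, in this order (a step that is already met when the one before it is completed fails the run):
1. the key lies in the shaft's slot (its centre within 13.5 mm of the shaft axis's point shaft_mid) and the fingers have let go of it (distance between key and shaft_mid below 0.0135 m and contact force between the fingers and key below 0.05 N), for 0.2 s.
2. the pulley is fully home on the shaft, the spacer ring pressed against the headstock (pulley's origin within 2.5 mm of spacer_home) (distance between pulley and spacer_home below 0.0025 m), for 0.2 s.
At the end, for the whole second after the job is handed in: The key is in the shaft's slot (centre within 13.5 mm of shaft_mid); the pulley is fully home on the shaft over the key (its origin within 2.5 mm of spacer_home), its axis within 0.08 rad of the shaft's and its keyway within 0.2 rad of the key; it is released and at rest (distance between key and shaft_mid below 0.0135 m and distance between pulley and spacer_home below 0.0025 m and angle between the x axis of pulley and the x axis of stand, either way round below 0.08 rad and angle between the z axis of pulley and the z axis of key, either way round below 0.2 rad and linear speed of pulley below 0.01 m/s); the robot touches nothing.
It fails at once if the key is forced against the shaft or stand with more than 25 N (contact force between key and stand above 25 N).
It fails at once if the pulley is forced against the shaft, spacer or stand with more than 40 N (contact force between pulley and stand above 40 N).
It fails at once if the oil bottle, the loupe or the feeler gauge is moved more than 20 mm (distance of any of oil_bottle, loupe, feeler_gauge from where it was at the start of the episode above 0.02 m).
It also fails if it takes over 69 s, if anything falls off the work surface, if the arm or the gripper's body presses on something with over 40 N, if the wrist force passes 120 N, or if a joint passes its speed limit or range.

ROBOT

A 6-joint arm with a two-finger parallel gripper is mounted at the origin on a cart in front of the work surface, level with it; the furniture and walls round the work are solid. World frame = base frame: x ahead of the robot, y to its left, z up, the work surface at z = 0. Lengths are in m, angles in rad, forces in N, time in s.
With the tool pointing down it reaches from about 0.35 to 0.875 m from the base axis. Payload 4.2 kg.
Tool frame: the origin (TCP) lies at the very end of the fingers, on their centre line; the grasp point (between the pads) lies 19 mm behind it (ctrl.grip_depth is the distance from the TCP to the grasp point, in m); z points along the fingers, y is the line along which they close (so a half turn about z gives the same grasp; the last joint's range is limited). The gripper opens to 85 mm and grips with 20 to 120 N. Pads are 22 mm wide; open, the fingers measure 114 mm over their backs; the gripper's body (76 mm by 85 mm) begins 54 mm behind the grasp point. The pads swing forward as they close: fully open they stand 13 mm farther back than shut.
Start: joints at [-1.012, 0.385, 0.008, 0, -1.194, -0.259], TCP at [0.185, -0.597, 0.231] pointing down, gripper open.
Joint ranges: [-3.14, 3.14], [-1.21, 2.06], [-1.07, 1.41], [-3.16, 2.05], [-2.99, -0.16], [-3.1, 3.1]. Speed limits (rad/s): [2.79, 2.79, 3.14, 3.14, 3.14, 3.14].

INTERFACE

Orientations are given as a rotation vector (axis times angle).
In Python, from station import ctrl, grab_frame, camera_model, workorder gives the robot as it stands. The module is installed in compiled form; this text tells all that it offers.
- The arm moves only by the tool jog_arm, never from a script. Its argument "commands" is a list of rows, each an object with "travel": the shift along the tool's x, y, z in m, a list of three; "rotation": the turn, a rotation vector about the tool's x, y, z in degrees, a list of three. A call has exactly 5 rows; each row shifts and turns the commanded pose from where the row before left it, along the tool's axes as they then stand; what a row does not reach is not made up. A row lasts 1/12 s, in which the tool goes at most 41.7 mm and 7.16 degrees, less where a joint would pass 70% of its speed; a pose out of reach is approached as far as the arm can. A call with a gripper value outside its range is refused whole. "jaw" is the finger opening in m, from 0 to 0.0854, set as the call begins (left out, the last holds). The fingers move at their own pace and stop on an object; "force" is the grip in N (left out, the last holds). Time passes only in rows, so rows that do not move let the fingers close, or fill a call up. It gives the time, the measured TCP pose, the force, the opening and the grip force at its end, in the units of the state.
- ctrl.get_state(): the state, without advancing time (a new reading comes with each control period).
- grab_frame(name): name is "scene" or "top" or "wrist"; returns the picture (420x560x3 uint8, red, green, blue); there is no depth.
- camera_model(name): a dict with "intrinsics" (3x3 intrinsics, pixels), "rvec" (rotation vector, rad) and "tvec" (3), from world to camera coordinates, as OpenCV has them. Camera axes: x right, y down, z forward; pixel columns grow to the right and rows downward; lengths in m; the calibration is good to about 2 mm. A picture is of the moment at which its call begins: read the wrist's pose just before it. camera_model takes no time and is no camera call; for the wrist camera it gives the pose at the moment of the call.
- workorder.hand_in(): hands the job in; it is judged then, once.
The state is a dict: "t": time; "q": joint angles; "qvel": joint speeds; "effort": joint torques, N m; "ee_pos": TCP position; "orientation": TCP orientation; "force": force on the tool from outside, world axes, zero at the start; "moment": the same for the moment, N m; "finger_gap": finger opening in m; "gripper_force": force on a finger pad.
Only numpy, scipy, OpenCV 4.12 (cv2) and the standard library are available. Lean on these libraries where they do the work, as an engineer would, in place of code of your own. Each camera call takes 0.05 s, during which the arm holds its last target. There are 200 camera calls.

## Working session

There is one attempt and no reset: what is moved stays moved. The work goes in short steps, Python scripts to look and compute and a tool call to move; the robot and the scene stay as the last step left them, time stands still between calls to the robot, and variables do not carry over. Pictures are saved under pics/ and viewed, at most 10 in all, crops included, and the job is handed in when it is done.

Besides the shell and the picture viewer there is one more tool, called after "Request:" by a JSON object that holds its "api" and its "payload". jog_arm: Moves the arm, as the interface text tells. Its arguments: {"type":"object","properties":{"commands":{"type":"array","items":{"type":"object","properties":{"travel":{"type":"array","items":{"type":"number"}},"rotation":{"type":"array","items":{"type":"number"}}}}},"jaw":{"type":"number"},"force":{"type":"number"}},"required":["commands"]}

```bash
mkdir -p pics; ls; cat > h.py <<'E'
import numpy as np, cv2
from station import ctrl, grab_frame, camera_model, workorder
def save(im,n): cv2.imwrite('pics/'+n,im[...,::-1])
def cam(n):
    m=camera_model(n); K=np.array(m['intrinsics'],float); R=cv2.Rodrigues(np.array(m['rvec'],float))[0]; t=np.array(m['tvec'],float).ravel()
    return K,R,t
def ray(c,uv):
    K,R,t=c; o=-R.T@t; d=R.T@np.linalg.inv(K)@np.array([uv[0],uv[1],1.]); return o,d/np.linalg.norm(d)
def plane(c,uv,z):
    o,d=ray(c,uv); return o+d*(z-o[2])/d[2]
def proj(c,P):
    K,R,t=c; p=K@(R@np.asarray(P,float)+t); return p[:2]/p[2]
def tri(c1,u1,c2,u2):
    o,d=ray(c1,u1);p,e=ray(c2,u2)
    s=np.linalg.lstsq(np.stack([d,-e],1),p-o,rcond=None)[0]; a=o+d*s[0];b=p+e*s[1]; return (a+b)/2,np.linalg.norm(a-b)
E
python3 - <<'E'
from h import *
for n in('scene','top'):
    im=grab_frame(n); save(im,n+'0.png'); np.save(n+'0.npy',im)
    c=cam(n); print(n,c[0][0,0],-c[1].T@c[2],c[1][2])
s=ctrl.get_state(); print(s['t'],s['ee_pos'],s['orientation'],s['force'],s['finger_gap'],ctrl.grip_depth)
a=cv2.resize(grab_frame('wrist'),None,fx=.7,fy=.7); save(a,'w0.png')
E
```

```text
pics
scene 502.95276774902214 [-0.16287445  0.45593996  0.88491154] [ 0.60605136 -0.38612828 -0.69541836]
top 464.8991635478061 [0.38170372 0.00605522 1.05847168] [ 0.19793197 -0.00793313 -0.98018366]
0.1 [ 0.18445028 -0.59661834  0.2303293 ] [ 4.68842782e-01 -3.10600429e+00 -3.06166654e-03] [-0.47828301  0.47218765  0.67520446] 0.08524080335932932 0.0187
```

View pics/top0.png

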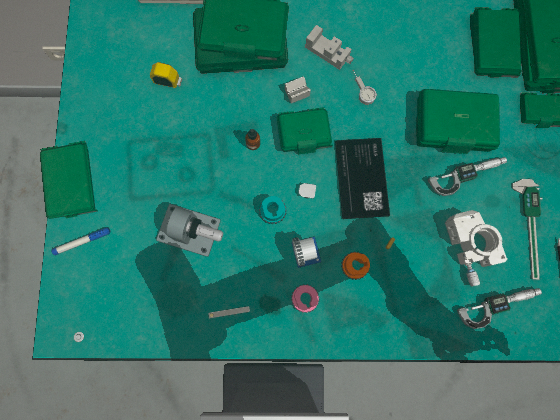

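View pics/scene0.png

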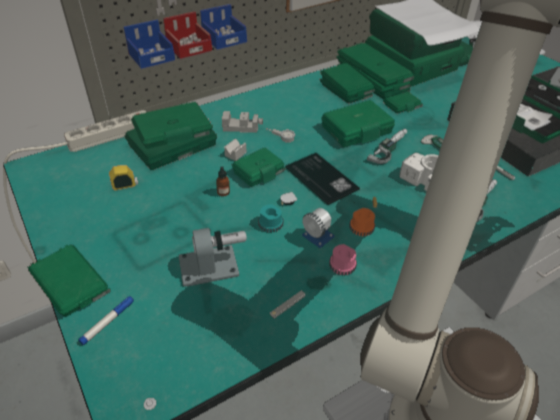

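The top view shows these pulley-shaped things: silver (305,250) on the blue rest, teal (269,208), orange (356,265) and pink (305,298). The silver/aluminium one on the blue rest fits the description. The stand is at (190,230) with its shaft pointing right, and the brass key is at (390,242). I'll confirm this in an enlarged crop and measure coarsely.

```bash
python3 - <<'E'
from h import *
t=np.load('top0.npy'); s=np.load('scene0.npy')
a=cv2.resize(t[195:325,150:405],None,fx=3.1,fy=3.1,interpolation=cv2.INTER_CUBIC); save(a,'crop0.png')
c=cam('top'); cs=cam('scene')
for n,uv,z in [('key',(390,242),.014),('pulley',(305,250),.054),('shaftend',(222,236),.08),('head',(180,224),.11),('loupe',(270,303),.016),('gauge',(229,312),.012),('bottle',(252,135),.086),('rest',(305,258),.03)]:
    print(n,plane(c,uv,z).round(3))
h=cv2.cvtColor(t,cv2.COLOR_RGB2HSV)
print(t[238:248,384:396].tolist()[4])
m=((h[...,0]<24)&(h[...,0]>8)&(h[...,1]>120)&(h[...,2]>60)).astype(np.uint8); 
for q in cv2.findContours(m,cv2.RETR_EXTERNAL,cv2.CHAIN_APPROX_NONE)[0]:
    if cv2.contourArea(q)>5: r=cv2.minAreaRect(q); print(r,plane(c,r[0],.014).round(4))
w=cam('wrist');st=ctrl.get_state();R=cv2.Rodrigues(st['orientation'])[0]
o=-w[1].T@w[2]; print('wristcam in tool',R.T@(o-st['ee_pos']),'\n',R.T@w[1].T,w[0][0,0])
E
```

```text
key [ 0.522 -0.26   0.014]
pulley [ 0.498 -0.065  0.054]
shaftend [0.523 0.113 0.08 ]
head [0.543 0.197 0.11 ]
loupe [0.385 0.01  0.016]
gauge [0.365 0.1   0.012]
bottle [0.748 0.053 0.086]
rest [ 0.483 -0.066  0.03 ]
[[12, 84, 76], [12, 85, 76], [11, 86, 75], [5, 81, 72], [63, 72, 46], [107, 85, 39], [122, 99, 43], [120, 96, 43], [114, 93, 42], [66, 93, 65], [20, 138, 124], [2, 137, 123]]
((355.5882568359375, 265.1470947265625), (26.92145538330078, 25.70877456665039), 14.03624439239502) [ 0.4692 -0.1807  0.014 ]
((389.8529357910156, 242.91175842285156), (3.429971694946289, 11.661903381347656), 30.963754653930664) [ 0.5199 -0.2598  0.014 ]
((254.35293579101562, 141.08824157714844), (11.147406578063965, 12.862394332885742), 59.03623962402344) [0.7595 0.0509 0.014 ]
wristcam in tool [ 0.06547217  0.00058272 -0.14322302] 
 [[-3.97988219e-04 -9.65129265e-01 -2.61773459e-01]
 [ 9.99999007e-01 -7.37993750e-04  1.20054777e-03]
 [-1.35187096e-03 -2.61772721e-01  9.65128600e-01]] 368.59151696038447
```

View pics/crop0.png

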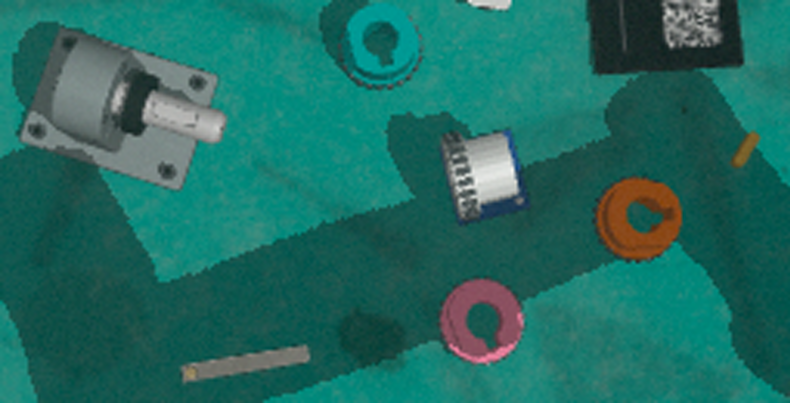

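The crop confirms it: the silver toothed pulley on the blue rest is at crop (485,175), toothed end towards the stand. The key is at crop (745,150) and the stand's shaft points right and slightly down. Next I plan the approach to the key.

```bash
cat >> h.py <<'E'
def Rt(yaw,roll=0.):
    c,s=np.cos(np.radians(yaw)),np.sin(np.radians(yaw)); R=np.array([[c,s,0],[s,-c,0],[0,0,-1.]])
    return R@cv2.Rodrigues(np.array([np.radians(roll),0,0]))[0]   # roll about tool x
def cur():
    s=ctrl.get_state(); return np.array(s['ee_pos']),cv2.Rodrigues(np.array(s['orientation'],float))[0]
def plan(pos,R,N,p0=None,R0=None):
    "N equal rows (shift, then turn) from the current pose to pos,R"
    if p0 is None: p0,R0=cur()
    r=cv2.Rodrigues(R0.T@R)[0].ravel()/N; S=np.zeros((3,3)); A=np.eye(3); Rr=cv2.Rodrigues(r)[0]
    for k in range(N): S+=A; A=A@Rr
    d=np.linalg.solve(S,R0.T@(np.asarray(pos)-p0))
    print(N,'rows travel mm',(d*1e3).round(2),'rot deg',np.degrees(r).round(3))
E
python3 - <<'E'
from h import *
plan([.520,-.260,.13],Rt(143.5),15)
E
```

```text
15 rows travel mm [-19.8   26.24   6.72] rot deg [ 6.000e-03 -3.000e-03  3.578e+00]
```

Request:
{"api": "jog_arm", "payload": {"commands": [{"travel": [-0.0198, 0.0262, 0.0067], "rotation": [0, 0, 3.58]}, {"travel": [-0.0198, 0.0262, 0.0067], "rotation": [0, 0, 3.58]}, {"travel": [-0.0198, 0.0262, 0.0067], "rotation": [0, 0, 3.58]}, {"travel": [-0.0198, 0.0262, 0.0067], "rotation": [0, 0, 3.58]}, {"travel": [-0.0198, 0.0262, 0.0067], "rotation": [0, 0, 3.58]}], "jaw": 0.04, "force": 20}}

```text
t: 0.57
ee_pos: [0.2589, -0.4498, 0.1973]
orientation: [-0.026, -3.141, -0.001]
force: [-0.4, -0.4, 0.7]
finger_gap: 0.0398
gripper_force: 0.0
```

Request:
{"api": "jog_arm", "payload": {"commands": [{"travel": [-0.0198, 0.0262, 0.0067], "rotation": [0, 0, 3.58]}, {"travel": [-0.0198, 0.0262, 0.0067], "rotation": [0, 0, 3.58]}, {"travel": [-0.0198, 0.0262, 0.0067], "rotation": [0, 0, 3.58]}, {"travel": [-0.0198, 0.0262, 0.0067], "rotation": [0, 0, 3.58]}, {"travel": [-0.0198, 0.0262, 0.0067], "rotation": [0, 0, 3.58]}]}}

```text
t: 0.98
ee_pos: [0.3751, -0.3341, 0.1641]
orientation: [-0.513, -3.099, -0.0]
force: [0.1, -0.4, 0.3]
finger_gap: 0.04
gripper_force: 0.0
```

Request:
{"api": "jog_arm", "payload": {"commands": [{"travel": [-0.0198, 0.0262, 0.0067], "rotation": [0, 0, 3.58]}, {"travel": [-0.0198, 0.0262, 0.0067], "rotation": [0, 0, 3.58]}, {"travel": [-0.0198, 0.0262, 0.0067], "rotation": [0, 0, 3.58]}, {"travel": [-0.0198, 0.0262, 0.0067], "rotation": [0, 0, 3.58]}, {"travel": [-0.0198, 0.0262, 0.0067], "rotation": [0, 0, 3.58]}]}}

```text
t: 1.4
ee_pos: [0.5211, -0.2598, 0.1303]
orientation: [-0.988, -2.982, -0.0]
force: [0.5, -1.7, -0.4]
finger_gap: 0.04
gripper_force: 0.0
```

```bash
python3 - <<'E'
from h import *
c=cam('wrist');im=grab_frame('wrist'); save(im,'w1.png')
s=ctrl.get_state(); print(s['t'],s['ee_pos'],s['qvel'].__class__,s['force'],s['finger_gap'])
h=cv2.cvtColor(im,cv2.COLOR_RGB2HSV)
m=((h[...,0]<26)&(h[...,0]>14)&(h[...,1]>110)&(h[...,2]>50)).astype(np.uint8)
for q in cv2.findContours(m,cv2.RETR_EXTERNAL,cv2.CHAIN_APPROX_NONE)[0]:
    if cv2.contourArea(q)>60:
        r=cv2.minAreaRect(q); b=cv2.boxPoints(r); print(r); print(plane(c,r[0],.014).round(4)); print([plane(c,x,.014).round(4) for x in b])
E
```

```text
1.45 [ 0.52648092 -0.25872057  0.12886663] <class 'numpy.ndarray'> [ 4.95486855 -0.94719944  0.02853119] 0.039961523473224965
((326.1205749511719, 71.23804473876953), (85.76622009277344, 100.58494567871094), 43.15238952636719)
[ 0.4674 -0.1756  0.014 ]
[array([ 0.4451, -0.2132,  0.014 ]), array([ 0.4363, -0.1518,  0.014 ]), array([ 0.4895, -0.1384,  0.014 ]), array([ 0.5014, -0.2017,  0.014 ])]
```

View pics/w1.png

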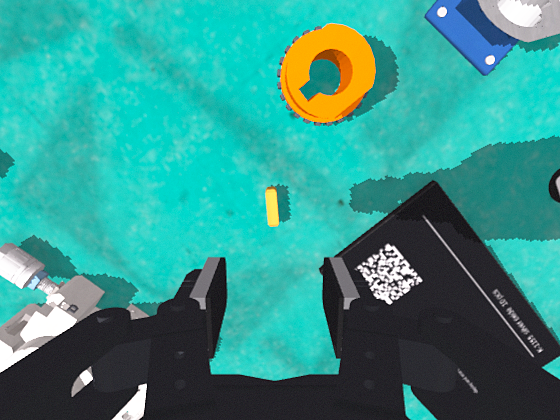

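The wrist view shows the yellow key at (272,207), nearly upright in the image and ahead of the fingertips. The orange look-alike is above it. The arm was still settling, so I measure again.

```bash
cat >> h.py <<'E'
def findkey(im,lo=18,hi=36):
    h=cv2.cvtColor(im,cv2.COLOR_RGB2HSV)
    m=((h[...,0]<hi)&(h[...,0]>lo)&(h[...,1]>100)&(h[...,2]>60)).astype(np.uint8)
    return [q for q in cv2.findContours(m,cv2.RETR_EXTERNAL,cv2.CHAIN_APPROX_NONE)[0] if cv2.contourArea(q)>60]
E
python3 - <<'E'
from h import *
c=cam('wrist');im=grab_frame('wrist'); p,R=cur(); print(p,ctrl.get_state()['qvel'].round(3))
print(im[207,260:286].tolist()[8:16])
for q in findkey(im):
        r=cv2.minAreaRect(q); b=cv2.boxPoints(r); print(r,plane(c,r[0],.014).round(4)); print([plane(c,x,.014).round(4) for x in b])
print(proj(c,p),proj(c,[p[0],p[1],.014]))
E
```

```text
[ 0.52350921 -0.25937717  0.12904451] [-0.042 -0.051 -0.065 -0.011 -0.032  0.066]
[[254, 237, 100], [255, 236, 98], [255, 239, 99], [255, 237, 92], [243, 171, 78], [26, 113, 107], [11, 130, 127], [23, 131, 124]]
((266.13592529296875, 202.6775360107422), (37.40218734741211, 10.760832786560059), 84.5596694946289) [ 0.5203 -0.26    0.014 ]
[array([ 0.5067, -0.2561,  0.014 ]), array([ 0.5107, -0.2496,  0.014 ]), array([ 0.5343, -0.264 ,  0.014 ]), array([ 0.5302, -0.2708,  0.014 ])]
((320.25567626953125, 64.3687744140625), (86.03485870361328, 100.83365631103516), 42.27368927001953) [ 0.4671 -0.1758  0.014 ]
[array([ 0.4456, -0.2134,  0.014 ]), array([ 0.4361, -0.1527,  0.014 ]), array([ 0.4884, -0.1386,  0.014 ]), array([ 0.501, -0.201,  0.014])]
[266.59830493 272.06588225] [269.52353336 205.60871827]
```

```bash
python3 - <<'E'
from h import *
plan([.5203,-.2600,.0075],Rt(148.6),8)
E
```

```text
8 rows travel mm [ 0.28 -0.29 15.19] rot deg [-0.003 -0.004 -0.619]
```

Request:
{"api": "jog_arm", "payload": {"commands": [{"travel": [0, 0, 0.018], "rotation": [0, 0, -1.27]}, {"travel": [0, 0, 0.022], "rotation": [0, 0, -1.27]}, {"travel": [0, 0, 0.022], "rotation": [0, 0, -1.27]}, {"travel": [0, 0, 0.018], "rotation": [0, 0, -1.27]}, {"travel": [0, 0, 0.01], "rotation": [0, 0, 0]}]}}

```text
t: 1.92
ee_pos: [0.5181, -0.2609, 0.0385]
orientation: [-0.85, -3.02, -0.0]
force: [-0.5, 0.1, 0.2]
finger_gap: 0.0398
gripper_force: 0.0
```

Request:
{"api": "jog_arm", "payload": {"commands": [{"travel": [0, 0, 0]}, {"travel": [0, 0, 0]}, {"travel": [0, 0, 0]}, {"travel": [0, 0, 0]}, {"travel": [0, 0, 0]}]}}

```text
invalid input at $.commands[0]: expected keys travel, rotation
```

```bash
python3 - <<'E'
from h import *
c=cam('wrist');im=grab_frame('wrist'); p,R=cur(); print(p,R[:,0],ctrl.get_state()['qvel'].round(3))
for q in findkey(im):
        r=cv2.minAreaRect(q); b=cv2.boxPoints(r); print(r,plane(c,r[0],.014).round(4)); print([plane(c,x,.014).round(4) for x in b])
print(proj(c,p),proj(c,[p[0],p[1],.014]))
plan([.5203,-.2600,.0075],Rt(148.6),3)
E
```

```text
[ 0.51754244 -0.26072928  0.03739074] [-0.8525003   0.52269001  0.00619583] [ 0.    -0.03   0.025  0.005 -0.059 -0.008]
((277.0, 254.0), (14.0, 58.0), 0.0) [ 0.5189 -0.2587  0.014 ]
[array([ 0.5302, -0.2697,  0.014 ]), array([ 0.5047, -0.2539,  0.014 ]), array([ 0.5081, -0.2482,  0.014 ]), array([ 0.5339, -0.2638,  0.014 ])]
((390.5, 69.0), (138.0, 163.0), 90.0) [ 0.4723 -0.1735  0.014 ]
[array([ 0.4313, -0.19  ,  0.014 ]), array([ 0.4661, -0.1331,  0.014 ]), array([ 0.5173, -0.1556,  0.014 ]), array([ 0.4792, -0.2177,  0.014 ])]
[271.66632645 273.69517906] [271.98041333 253.70119197]
3 rows travel mm [-0.7   0.7   9.96] rot deg [-0.031 -0.118 -0.038]
```

Request:
{"api": "jog_arm", "payload": {"commands": [{"travel": [0, 0.0022, 0.01], "rotation": [0, 0, 0]}, {"travel": [0, 0, 0.01], "rotation": [0, 0, 0]}, {"travel": [0, 0, 0.007], "rotation": [0, 0, 0]}, {"travel": [0, 0, 0.0025], "rotation": [0, 0, 0]}, {"travel": [0, 0, 0], "rotation": [0, 0, 0]}]}}

```text
t: 2.38
ee_pos: [0.521, -0.2592, 0.0108]
orientation: [-0.851, -3.023, 0.0]
force: [-0.1, 0.4, 0.0]
finger_gap: 0.0398
gripper_force: 0.0
```

Request:
{"api": "jog_arm", "payload": {"commands": [{"travel": [0, 0, 0], "rotation": [0, 0, 0]}, {"travel": [0, 0, 0], "rotation": [0, 0, 0]}, {"travel": [0, 0, 0], "rotation": [0, 0, 0]}, {"travel": [0, 0, 0], "rotation": [0, 0, 0]}, {"travel": [0, 0, 0], "rotation": [0, 0, 0]}]}}

```text
t: 2.8
ee_pos: [0.5215, -0.2593, 0.0117]
orientation: [0.851, 3.023, 0.0]
force: [-0.5, 0.3, 0.5]
finger_gap: 0.0399
gripper_force: 0.0
```

```bash
python3 - <<'E'
from h import *
c=cam('wrist'); p,R=cur(); print(p,R[:,0])
for q in findkey(grab_frame('wrist'))[:1]:
        r=cv2.minAreaRect(q); print(r,cv2.boundingRect(q))
print(proj(c,p),proj(c,[p[0],p[1],.014]))
E
```

```text
[ 0.52146601 -0.25926739  0.01165686] [-8.53136391e-01  5.21687550e-01 -6.31056009e-04]
((268.5, 272.0), (19.0, 68.0), 0.0) (259, 238, 20, 69)
[271.96028359 275.98000739] [271.9352397  278.37868127]
```

Request:
{"api": "jog_arm", "payload": {"commands": [{"travel": [-0.002, -0.0013, 0.002], "rotation": [0, 0, 0]}, {"travel": [0, 0, 0.002], "rotation": [0, 0, 0]}, {"travel": [0, 0, 0], "rotation": [0, 0, 0]}, {"travel": [0, 0, 0], "rotation": [0, 0, 0]}, {"travel": [0, 0, 0], "rotation": [0, 0, 0]}]}}

```text
t: 3.27
ee_pos: [0.5223, -0.2614, 0.0072]
orientation: [-0.851, -3.024, 0.0]
force: [0.2, 1.0, -0.4]
finger_gap: 0.04
gripper_force: 0.0
```

Request:
{"api": "jog_arm", "payload": {"commands": [{"travel": [0, 0, 0], "rotation": [0, 0, 0]}, {"travel": [0, 0, 0], "rotation": [0, 0, 0]}, {"travel": [0, 0, 0], "rotation": [0, 0, 0]}, {"travel": [0, 0, 0], "rotation": [0, 0, 0]}, {"travel": [0, 0, 0], "rotation": [0, 0, 0]}], "jaw": 0.0, "force": 20}}

```text
t: 3.68
ee_pos: [0.5224, -0.2614, 0.0074]
orientation: [0.851, 3.024, -0.0]
force: [-0.3, -0.2, 0.4]
finger_gap: 0.007
gripper_force: 23.5
```

Request:
{"api": "jog_arm", "payload": {"commands": [{"travel": [0, 0, 0], "rotation": [0, 0, 0]}, {"travel": [0, 0, 0], "rotation": [0, 0, 0]}, {"travel": [0, 0, 0], "rotation": [0, 0, 0]}, {"travel": [0, 0, 0], "rotation": [0, 0, 0]}, {"travel": [0, 0, 0], "rotation": [0, 0, 0]}]}}

```text
t: 4.1
ee_pos: [0.5224, -0.2614, 0.0074]
orientation: [0.851, 3.024, -0.0]
force: [-0.6, 0.0, 0.1]
finger_gap: 0.0068
gripper_force: 23.6
```

Request:
{"api": "jog_arm", "payload": {"commands": [{"travel": [0, 0, -0.02], "rotation": [0, 0, 0]}, {"travel": [0, 0, -0.04], "rotation": [0, 0, 0]}, {"travel": [0, 0, -0.04], "rotation": [0, 0, 0]}, {"travel": [0, 0, -0.04], "rotation": [0, 0, 0]}, {"travel": [0, 0, -0.04], "rotation": [0, 0, 0]}]}}

```text
t: 4.52
ee_pos: [0.5217, -0.2613, 0.1889]
orientation: [-0.851, -3.023, -0.0]
force: [0.6, -0.3, -0.9]
finger_gap: 0.0074
gripper_force: 23.4
```

```bash
python3 - <<'E'
from h import *
p,R=cur();print(p,ctrl.get_state()['finger_gap'])
plan([.527,.130,.190],Rt(256.6),20,np.array([.5224,-.2614,.187]),Rt(148.6))
E
```

```text
[ 0.52170934 -0.26125457  0.18894612] 0.0074325058505002265
20 rows travel mm [-8.01 21.34 -0.15] rot deg [ 0.   0.  -5.4]
```

Request:
{"api": "jog_arm", "payload": {"commands": [{"travel": [-0.008, 0.0213, 0], "rotation": [0, 0, -5.4]}, {"travel": [-0.008, 0.0213, 0], "rotation": [0, 0, -5.4]}, {"travel": [-0.008, 0.0213, 0], "rotation": [0, 0, -5.4]}, {"travel": [-0.008, 0.0213, 0], "rotation": [0, 0, -5.4]}, {"travel": [-0.008, 0.0213, 0], "rotation": [0, 0, -5.4]}]}}

```text
t: 4.93
ee_pos: [0.5971, -0.1759, 0.1869]
orientation: [-0.115, -3.139, -0.0]
force: [1.0, -0.5, -1.1]
finger_gap: 0.007
gripper_force: 23.4
```

Request:
{"api": "jog_arm", "payload": {"commands": [{"travel": [-0.008, 0.0213, 0], "rotation": [0, 0, -5.4]}, {"travel": [-0.008, 0.0213, 0], "rotation": [0, 0, -5.4]}, {"travel": [-0.008, 0.0213, 0], "rotation": [0, 0, -5.4]}, {"travel": [-0.008, 0.0213, 0], "rotation": [0, 0, -5.4]}, {"travel": [-0.008, 0.0213, 0], "rotation": [0, 0, -5.4]}]}}

```text
t: 5.35
ee_pos: [0.6245, -0.0662, 0.1866]
orientation: [0.621, -3.079, -0.0]
force: [-0.4, 1.0, 0.5]
finger_gap: 0.0071
gripper_force: 23.4
```

Request:
{"api": "jog_arm", "payload": {"commands": [{"travel": [-0.008, 0.0213, 0], "rotation": [0, 0, -5.4]}, {"travel": [-0.008, 0.0213, 0], "rotation": [0, 0, -5.4]}, {"travel": [-0.008, 0.0213, 0], "rotation": [0, 0, -5.4]}, {"travel": [-0.008, 0.0213, 0], "rotation": [0, 0, -5.4]}, {"travel": [-0.008, 0.0213, 0], "rotation": [0, 0, -5.4]}]}}

```text
t: 5.77
ee_pos: [0.5991, 0.0438, 0.1867]
orientation: [1.323, -2.849, -0.0]
force: [0.2, -0.2, -0.8]
finger_gap: 0.0066
gripper_force: 23.4
```

Request:
{"api": "jog_arm", "payload": {"commands": [{"travel": [-0.008, 0.0213, 0], "rotation": [0, 0, -5.4]}, {"travel": [-0.008, 0.0213, 0], "rotation": [0, 0, -5.4]}, {"travel": [-0.008, 0.0213, 0], "rotation": [0, 0, -5.4]}, {"travel": [-0.008, 0.0213, 0], "rotation": [0, 0, -5.4]}, {"travel": [-0.008, 0.0213, 0], "rotation": [0, 0, -5.4]}]}}

```text
t: 6.18
ee_pos: [0.5265, 0.1302, 0.1868]
orientation: [1.952, -2.461, -0.0]
force: [-0.4, 0.7, -0.7]
finger_gap: 0.007
gripper_force: 23.4
```

Request:
{"api": "jog_arm", "payload": {"commands": [{"travel": [0, 0, 0], "rotation": [0, 0, 0]}, {"travel": [0, 0, 0], "rotation": [0, 0, 0]}, {"travel": [0, 0, 0], "rotation": [0, 0, 0]}, {"travel": [0, 0, 0], "rotation": [0, 0, 0]}, {"travel": [0, 0, 0], "rotation": [0, 0, 0]}]}}

```text
t: 6.6
ee_pos: [0.5278, 0.1288, 0.1871]
orientation: [1.944, -2.468, 0.0]
force: [0.3, 0.3, -0.9]
finger_gap: 0.0072
gripper_force: 23.4
```

```bash
python3 - <<'E'
from h import *
c=cam('wrist'); p,R=cur(); im=grab_frame('wrist'); np.save('w2.npy',im); np.savez('w2c.npz',K=c[0],R=c[1],t=c[2],p=p,Rt=R)
print(p,R[:,0],ctrl.get_state()['finger_gap'],proj(c,p))
save(cv2.resize(im,None,fx=1.4,fy=1.4,interpolation=cv2.INTER_CUBIC),'w2.png')
E
```

```text
[0.52778021 0.12878355 0.18709154] [-2.34047614e-01 -9.72225116e-01  1.95926826e-04] 0.007089537012479216 [274.62978971 273.35573345]
```

View pics/w2.png

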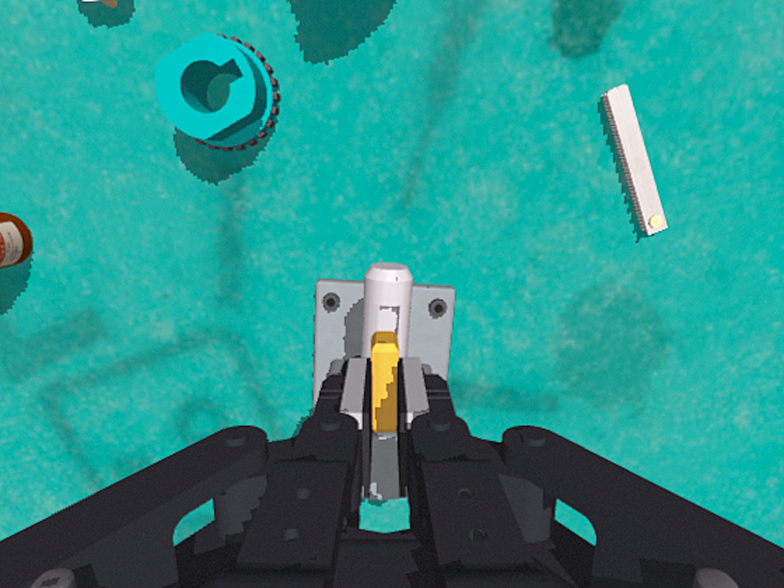

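The wrist view shows the shaft running up the image, with its free end near (388,265)/1.4. The slot is partly visible right of centre near (390,318)/1.4, and the key is held in the fingers at (385,385)/1.4. Image up is stand +x, so the key sits about 4 mm towards tool +x in the grip. I'll back off and go lower to see the slot clear.

Request:
{"api": "jog_arm", "payload": {"commands": [{"travel": [-0.015, 0, 0.0], "rotation": [0, 0, 0]}, {"travel": [-0.015, 0, 0.01], "rotation": [0, 0, 0]}, {"travel": [-0.01, 0, 0.015], "rotation": [0, 0, 0]}, {"travel": [-0.005, 0, 0.012], "rotation": [0, 0, 0]}, {"travel": [0, 0, 0], "rotation": [0, 0, 0]}]}}

```text
t: 7.07
ee_pos: [0.5366, 0.1741, 0.1467]
orientation: [1.943, -2.461, -0.002]
force: [-0.8, 0.2, -1.2]
finger_gap: 0.0074
gripper_force: 23.4
```

Request:
{"api": "jog_arm", "payload": {"commands": [{"travel": [0, 0, 0], "rotation": [0, 0, 0]}, {"travel": [0, 0, 0], "rotation": [0, 0, 0]}, {"travel": [0, 0, 0], "rotation": [0, 0, 0]}, {"travel": [0, 0, 0], "rotation": [0, 0, 0]}, {"travel": [0, 0, 0], "rotation": [0, 0, 0]}]}}

```text
t: 7.48
ee_pos: [0.538, 0.1731, 0.151]
orientation: [-1.945, 2.465, -0.0]
force: [0.0, -1.1, 0.7]
finger_gap: 0.0069
gripper_force: 23.4
```

```bash
python3 - <<'E'
from h import *
c=cam('wrist'); p,R=cur(); im=grab_frame('wrist'); np.save('w3.npy',im); np.savez('w3c.npz',K=c[0],R=c[1],t=c[2],p=p,Rt=R)
print(p,R[:,0],proj(c,p))
for q in findkey(im): print(cv2.boundingRect(q),cv2.minAreaRect(q))
save(cv2.resize(im[40:300,190:370],None,fx=2.3,fy=2.3,interpolation=cv2.INTER_CUBIC),'w3.png')
E
```

```text
[0.53800816 0.17306267 0.15104121] [-0.23285181 -0.97251168 -0.00102968] [274.63438749 273.38233704]
(265, 236, 20, 73) ((274.5, 272.0), (72.0, 19.0), 90.0)
```

View pics/w3.png

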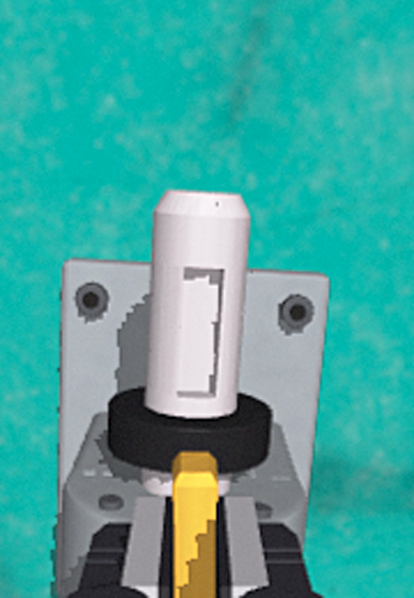

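The slot shows clear in the crop: rims at columns about 181 and 222, ends at rows 266 and 395, shaft edges at about 150 and 243. It leans slightly to the right. The key in hand is at column 195, and the black spacer sits at rows 390–470. Now precise profiles.

```bash
python3 - <<'E'
from h import *
im=np.load('w3.npy'); z=np.load('w3c.npz'); c=(z['K'],z['R'],z['t']); p=z['p'];Rr=z['Rt']
X=np.array([*Rr[:2,0],0]);X/=np.linalg.norm(X); Y=np.array([X[1],-X[0],0])  # Y = tool y
g=cv2.cvtColor(im,cv2.COLOR_RGB2GRAY).astype(float); r=im[...,0].astype(float)
L=[];Rg=[]
for v in range(136,216,4):
    row=r[v-1:v+2].mean(0); d=np.diff(row); l=245+np.argmax(d[245:262]); q=288+np.argmin(d[288:302]); 
    L.append((l+.5,v));Rg.append((q+.5,v))
    if v in(160,172,184,196,204): print(v,'R',row[262:294].astype(int))
fl=np.polyfit([b for a,b in L],[a for a,b in L],1);fr=np.polyfit([b for a,b in Rg],[a for a,b in Rg],1)
print('edges at 170',np.polyval(fl,170),np.polyval(fr,170),fl,fr)
# silhouette tangents lie a bit above axis; axis point = mean of the two edge points on z=.08
A=[]
for v in(140,210):
    a=plane(c,(np.polyval(fl,v),v),.08);b=plane(c,(np.polyval(fr,v),v),.08); A.append((a+b)/2); print('width',np.linalg.norm((a-b)@Y))
d=A[0]-A[1]; print('axis yaw',np.degrees(np.arctan2(d[1],d[0])),'tool yaw',np.degrees(np.arctan2(X[1],X[0])))
for A_ in A: print('axis y rel TCP',(A_-p)@Y*1e3,'x',(A_-p)@X*1e3)
col=r[:,270:280].mean(1)
print('col rows118-220',[(v,int(r[v,270:279].mean())) for v in range(116,222)])
for v in (154,155,156,211,212,213): pass
print('keycol',[(v,int(r[v,272:278].mean()),int(im[v,272:278,2].mean())) for v in range(228,320,2)])
E
```

```text
160 R [195 198 207 205 209 213 224 210 148 154 153 151 163 189 187 186 186 203
 219 141 146 146 144 126 112 195 234 222 221 217 208 200]
172 R [197 202 206 209 212 219 223 231 234 233 232 232 232 232 234 233 235 235
 234 234 234 238 220  97 177 237 225 222 217 211 200 194]
184 R [200 207 208 211 215 222 227 234 232 232 232 232 234 233 232 233 234 234
 234 239 230 124 104 164 239 227 222 218 212 201 197 179]
196 R [206 207 209 213 221 225 234 232 232 231 233 232 233 233 232 233 233 234
 234 235 229 141 138 237 228 220 220 214 201 197 178 162]
204 R [207 207 212 218 223 228 234 231 231 232 233 233 232 234 233 233 233 237
 229 128 123 115 198 235 222 221 216 208 199 192 167 152]
edges at 170 255.1951127819548 294.80150375939843 [-3.62781955e-02  2.61362406e+02] [-1.00375940e-01  3.11865414e+02]
width 0.02372924162544496
width 0.022261791603212653
axis yaw -107.34613048304125 tool yaw -103.46503560049551
axis y rel TCP 1.4126177574626497 x 50.24003938035212
axis y rel TCP -1.393604694715523 x 8.875755198056826
col rows118-220 [(116, 27), (117, 19), (118, 8), (119, 1), (120, 0), (121, 0),
[... 1244 characters left out ...]
38, 40), (234, 37, 42), (236, 119, 48), (238, 194, 56), (240, 190, 57), (242, 189, 55), (244, 190, 56), (246, 255, 92), (248, 253, 92), (250, 254, 92), (252, 248, 80), (254, 248, 81), (256, 248, 80), (258, 248, 80), (260, 248, 82), (262, 248, 80), (264, 248, 79), (266, 248, 81), (268, 248, 80), (270, 249, 80), (272, 215, 67), (274, 205, 63), (276, 222, 69), (278, 220, 68), (280, 220, 68), (282, 220, 67), (284, 164, 49), (286, 166, 49), (288, 164, 51), (290, 165, 50), (292, 164, 49), (294, 167, 51), (296, 166, 49), (298, 167, 49), (300, 168, 52), (302, 166, 50), (304, 168, 50), (306, 159, 47), (308, 140, 59), (310, 106, 119), (312, 109, 116), (314, 105, 113), (316, 107, 114), (318, 107, 114)]
```

```bash
python3 - <<'E'
from h import *
im=np.load('w3.npy').astype(float); z=np.load('w3c.npz'); c=(z['K'],z['R'],z['t']); p=z['p'];Rr=z['Rt']
X=np.array([*Rr[:2,0],0]);X/=np.linalg.norm(X); Y=np.array([X[1],-X[0],0])
rel=lambda P:((P-p)@X*1e3,(P-p)@Y*1e3)
s=im[...,0]-im[...,2]
for v in(130,145,160,175,190,205):
    row=s[v-1:v+2].mean(0); print(v,row[250:262].astype(int),row[286:302].astype(int))
def sub(row,lo,hi,th): 
    for i in range(lo,hi):
        if (row[i]-th)*(row[i+1]-th)<=0: return i+(th-row[i])/(row[i+1]-row[i])
for n,uv in [('R160',(286.7,160)),('R204',(283.9,204)),('L160',(269.7,160)),('L204',(268.1,204))]:
    print(n,np.round(rel(plane(c,uv,.091)),2))
print('slot end far (rim) row155.7',np.round(rel(plane(c,(278,155.7),.092)),2),'near rim row',np.round(rel(plane(c,(276,213),.092)),2), 'shaft tip',np.round(rel(plane(c,(278,122.5),.089)),2))
for uv in((275,245),(275,236),(275,309)): print('key',uv,np.round(rel(plane(c,uv,p[2]+.0065)),2))
E
```

```text
130 [-136 -146 -154 -162 -159 -166 -132  -47    5   11    5    4] [   3    2    3    3    2    2    3    4    4   10    6  -60 -134 -129
 -131 -135]
145 [-140 -135 -129 -133 -150 -115   -7   10    4    3    2    3] [   3    3    2    3    3    3    7    5    5    3    8    1 -105 -169
 -144 -136]
160 [-10 -11 -12 -12 -12  -7   2   0   2   3   4   3] [  3   5   3   3   3   5   6   3   5   4   1  -9 -13 -12 -11 -13]
175 [-6 -8 -7 -7 -6  2  2  1  5  4  4  5] [  4   3   3   3   5   4   3   5   5   1 -11 -13 -12 -10 -10 -11]
190 [-6 -8 -7 -5  2  5  2  4  2  3  3  4] [  4   1   3   5   3   3   3   5  -1 -13 -14 -11 -10 -11 -11 -12]
205 [-7 -7 -6 -2  1  4  3  3  4  3  4  4] [  2   3   4   4   3   4   4  -1 -14 -14 -12 -13 -12 -10  -9 -10]
R160 [40.21  6.66]
R204 [15.3   5.29]
L160 [40.21 -2.68]
L204 [15.3  -3.68]
slot end far (rim) row155.7 [42.67  1.86] near rim row [10.28  0.8 ] shaft tip [60.18  1.85]
key (275, 245) [15.09  0.14]
key (275, 236) [18.83  0.14]
key (275, 309) [-13.02   0.15]
```

```bash
python3 - <<'E'
from h import *
z=np.load('w3c.npz'); c=(z['K'],z['R'],z['t']); p=z['p'];Rr=z['Rt']
X=np.array([*Rr[:2,0],0]);X/=np.linalg.norm(X); Y=np.array([X[1],-X[0],0]); rel=lambda P:np.array([(P-p)@X*1e3,(P-p)@Y*1e3])
pts=[]
for v,l,r in [(145,255.8,297.6),(160,255.5,296.7),(175,254.7,295.5),(190,253.6,294.3),(205,253.2,293.3)]:
    a=rel(plane(c,(l+.0,v),.08));b=rel(plane(c,(r,v),.08)); pts.append([*(a+b)/2]); print(v,pts[-1],b[1]-a[1])
pts=np.array(pts); k=np.polyfit(pts[:,0],pts[:,1],1); ang=np.degrees(np.arctan(k[0])); print('axis slope deg',ang,'y at 26.5',np.polyval(k,26.5))
ya=np.polyval(k,26.5); slot=1.36; phi=np.degrees(np.arcsin((slot-ya)/11)); print('phi',phi)
yaw=np.degrees(np.arctan2(X[1],X[0]))-2.8
O=p+X*.0265+Y*ya*1e-3; O[2]=.08; print('shaft_mid',O,'yaw',yaw)
E
```

```text
145 [np.float64(47.421006269659514), np.float64(1.2176384823671418)] 23.968209750417472
160 [np.float64(38.84316369301314), np.float64(0.8819102343888243)] 23.876978695753255
175 [np.float64(30.0798283325164), np.float64(0.30459197642984304)] 23.90097112970377
190 [np.float64(21.124859671044078), np.float64(-0.3741913570783293)] 24.103166556536447
205 [np.float64(11.971818064292567), np.float64(-0.7985290256126776)] 24.01041043242531
axis slope deg 3.4165661656708957 y at 26.5 0.04400864051262765
phi 6.871071232466243
shaft_mid [0.53179478 0.14730134 0.08      ] yaw -106.26503560049551
```

```bash
cat >> h.py <<'E'
O=np.array([.5318,.1473,.08]); SY=-106.5; PHI=6.9
def stand(yaw=SY):
    R=Rt(yaw); return R[:,0],R[:,1],np.array([0,0,1.])
def tgt(r,dx=-1.1,phi=PHI,dy=0):
    X,Y,Z=stand(); n=Z*np.cos(np.radians(phi))+Y*np.sin(np.radians(phi)); t=np.cross(X,n); 
    return O+n*r*1e-3+X*dx*1e-3+Y*dy*1e-3, Rt(SY,phi)
E
python3 - <<'E'
from h import *
p,R=cur(); print(p,ctrl.get_state()['t'])
P,Q=tgt(34); print(P); plan(P,Q,5); 
P2,Q=tgt(24); plan(P2,Q,4,P,Q)
E
```

```text
[0.53794835 0.17301972 0.15092277] 7.5333
[0.52819597 0.14951481 0.11375375]
5 rows travel mm [5.04 1.06 7.4 ] rot deg [1.371 0.046 0.606]
4 rows travel mm [ 0.  -0.   2.5] rot deg [0. 0. 0.]
```

Request:
{"api": "jog_arm", "payload": {"commands": [{"travel": [0.005, 0.0011, 0.0074], "rotation": [1.37, 0.05, 0.61]}, {"travel": [0.005, 0.0011, 0.0074], "rotation": [1.37, 0.05, 0.61]}, {"travel": [0.005, 0.0011, 0.0074], "rotation": [1.37, 0.05, 0.61]}, {"travel": [0.005, 0.001, 0.0074], "rotation": [1.37, 0.05, 0.61]}, {"travel": [0.0052, 0.001, 0.0074], "rotation": [1.37, 0.05, 0.61]}]}}

```text
t: 7.95
ee_pos: [0.5281, 0.1494, 0.1134]
orientation: [-1.833, 2.457, -0.149]
force: [-0.1, 0.1, 0.1]
finger_gap: 0.0072
gripper_force: 23.4
```

Request:
{"api": "jog_arm", "payload": {"commands": [{"travel": [0, 0, 0.003], "rotation": [0, 0, 0]}, {"travel": [0, 0, 0.003], "rotation": [0, 0, 0]}, {"travel": [0, 0, 0.002], "rotation": [0, 0, 0]}, {"travel": [0, 0, 0], "rotation": [0, 0, 0]}, {"travel": [0, 0, 0], "rotation": [0, 0, 0]}]}}

```text
t: 8.37
ee_pos: [0.5296, 0.1497, 0.1056]
orientation: [-1.835, 2.457, -0.148]
force: [0.5, -0.3, 0.1]
finger_gap: 0.007
gripper_force: 23.4
```

```bash
python3 - <<'E'
from h import *
c=cam('wrist');p,R=cur(); im=grab_frame('wrist'); P,Q=tgt(26); print(p,(p-P)*1e3,np.degrees(cv2.Rodrigues(Q.T@R)[0]).ravel(),ctrl.get_state()['force'])
plan(P,Q,1)
save(cv2.resize(im[120:330,180:380],None,fx=2.6,fy=2.6,interpolation=cv2.INTER_CUBIC),'w4.png')
E
```

```text
[0.52958591 0.14968049 0.10556173] [ 0.46841934  0.43864535 -0.24996134] [-0.01659429  0.02312894  0.00083983] [-1.10713117 -0.8185601  -0.32242365]
1 rows travel mm [ 0.51  0.21 -0.28] rot deg [ 0.017 -0.027  0.005]
```

View pics/w4.png

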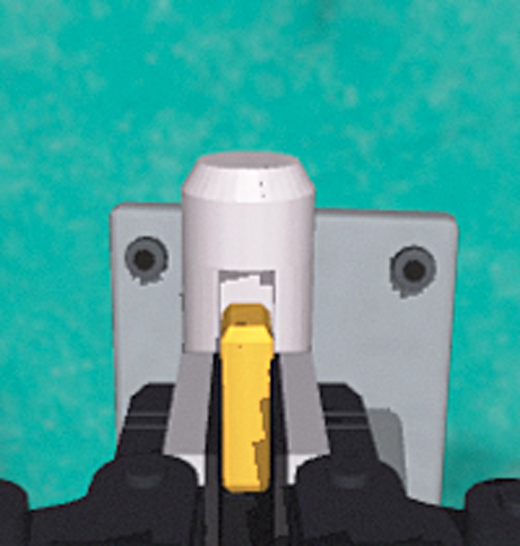

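The key (columns 220–271) lines up with the slot's end (219–275). The key is still above the slot, with its front end just short of the slot's front, so I descend gently.

Request:
{"api": "jog_arm", "payload": {"commands": [{"travel": [0.0005, 0.0002, 0.002], "rotation": [0, 0, 0]}, {"travel": [0, 0, 0.0015], "rotation": [0, 0, 0]}, {"travel": [0, 0, 0.0015], "rotation": [0, 0, 0]}, {"travel": [0, 0, 0.001], "rotation": [0, 0, 0]}, {"travel": [0, 0, 0], "rotation": [0, 0, 0]}]}}

```text
t: 8.83
ee_pos: [0.5291, 0.1486, 0.0989]
orientation: [-1.836, 2.458, -0.148]
force: [-0.7, 0.1, -0.2]
finger_gap: 0.007
gripper_force: 23.4
```

Request:
{"api": "jog_arm", "payload": {"commands": [{"travel": [0, 0, 0.0005], "rotation": [0, 0, 0]}, {"travel": [0, 0, 0.0005], "rotation": [0, 0, 0]}, {"travel": [0, 0, 0.0005], "rotation": [0, 0, 0]}, {"travel": [0, 0, 0.0003], "rotation": [0, 0, 0]}, {"travel": [0, 0, 0], "rotation": [0, 0, 0]}]}}

```text
t: 9.25
ee_pos: [0.5294, 0.1486, 0.0974]
orientation: [-1.835, 2.458, -0.148]
force: [0.2, 0.8, -0.1]
finger_gap: 0.0069
gripper_force: 23.4
```

```bash
python3 - <<'E'
from h import *
p,R=cur(); P,Q=tgt(18.5); print(p); plan(P,Q,1)
E
```

```text
[0.52939963 0.14857753 0.09740327]
1 rows travel mm [-0.56 -0.55 -0.9 ] rot deg [ 0.049 -0.07   0.008]
```

Request:
{"api": "jog_arm", "payload": {"commands": [{"travel": [-0.0003, -0.0003, 0.0005], "rotation": [0, 0, 0]}, {"travel": [0, 0, 0.0005], "rotation": [0, 0, 0]}, {"travel": [0, 0, 0.0005], "rotation": [0, 0, 0]}, {"travel": [0, 0, 0.0005], "rotation": [0, 0, 0]}, {"travel": [0, 0, 0], "rotation": [0, 0, 0]}]}}

```text
t: 9.67
ee_pos: [0.5299, 0.1487, 0.0954]
orientation: [-1.835, 2.458, -0.148]
force: [0.1, -0.5, -0.3]
finger_gap: 0.007
gripper_force: 23.4
```

Request:
{"api": "jog_arm", "payload": {"commands": [{"travel": [0, 0, 0.0005], "rotation": [0, 0, 0]}, {"travel": [0, 0, 0.0005], "rotation": [0, 0, 0]}, {"travel": [0, 0, 0.0005], "rotation": [0, 0, 0]}, {"travel": [0, 0, 0], "rotation": [0, 0, 0]}, {"travel": [0, 0, 0], "rotation": [0, 0, 0]}]}}

```text
t: 10.08
ee_pos: [0.5302, 0.1487, 0.094]
orientation: [-1.835, 2.458, -0.148]
force: [-0.4, -0.0, -0.1]
finger_gap: 0.0072
gripper_force: 23.4
```

```bash
python3 - <<'E'
from h import *
p,R=cur(); P,Q=tgt(12.4); print(p,ctrl.get_state()['force']); plan(P,Q,1)
E
```

```text
[0.53016757 0.14866421 0.09395641] [-0.36444357 -0.03541202 -0.11532085]
1 rows travel mm [-0.26 -0.26  1.69] rot deg [ 0.05  -0.072  0.009]
```

Request:
{"api": "jog_arm", "payload": {"commands": [{"travel": [0, 0, 0.0004], "rotation": [0, 0, 0]}, {"travel": [0, 0, 0.0004], "rotation": [0, 0, 0]}, {"travel": [0, 0, 0.0004], "rotation": [0, 0, 0]}, {"travel": [0, 0, 0], "rotation": [0, 0, 0]}, {"travel": [0, 0, 0], "rotation": [0, 0, 0]}]}}

```text
t: 10.5
ee_pos: [0.5303, 0.1486, 0.0928]
orientation: [-1.835, 2.458, -0.148]
force: [-0.2, -0.3, -1.2]
finger_gap: 0.0067
gripper_force: 23.4
```

Request:
{"api": "jog_arm", "payload": {"commands": [{"travel": [0, 0, 0.0003], "rotation": [0, 0, 0]}, {"travel": [0, 0, 0], "rotation": [0, 0, 0]}, {"travel": [0, 0, 0], "rotation": [0, 0, 0]}, {"travel": [0, 0, 0], "rotation": [0, 0, 0]}, {"travel": [0, 0, 0], "rotation": [0, 0, 0]}]}}

```text
t: 10.92
ee_pos: [0.5304, 0.1486, 0.0925]
orientation: [-1.835, 2.458, -0.148]
force: [0.5, 0.8, -0.4]
finger_gap: 0.0071
gripper_force: 23.4
```

Request:
{"api": "jog_arm", "payload": {"commands": [{"travel": [0, 0, 0], "rotation": [0, 0, 0]}, {"travel": [0, 0, 0], "rotation": [0, 0, 0]}, {"travel": [0, 0, 0], "rotation": [0, 0, 0]}, {"travel": [0, 0, 0], "rotation": [0, 0, 0]}, {"travel": [0, 0, 0], "rotation": [0, 0, 0]}], "jaw": 0.03}}

```text
t: 11.33
ee_pos: [0.5304, 0.1486, 0.0925]
orientation: [-1.835, 2.458, -0.148]
force: [0.7, -0.9, 0.1]
finger_gap: 0.0297
gripper_force: 0.0
```

Request:
{"api": "jog_arm", "payload": {"commands": [{"travel": [0, 0, 0], "rotation": [0, 0, 0]}, {"travel": [0, 0, -0.004], "rotation": [0, 0, 0]}, {"travel": [0, 0, -0.014], "rotation": [0, 0, 0]}, {"travel": [-0.005, 0, -0.015], "rotation": [0, 0, 0]}, {"travel": [-0.01, 0, -0.015], "rotation": [0, 0, 0]}]}}

```text
t: 11.75
ee_pos: [0.5285, 0.164, 0.1407]
orientation: [-1.835, 2.46, -0.148]
force: [-0.1, 0.7, -0.3]
finger_gap: 0.0296
gripper_force: 0.0
```

Request:
{"api": "jog_arm", "payload": {"commands": [{"travel": [-0.015, 0, -0.01], "rotation": [0, 0, 0]}, {"travel": [0, 0, 0], "rotation": [0, 0, 0]}, {"travel": [0, 0, 0], "rotation": [0, 0, 0]}, {"travel": [0, 0, 0], "rotation": [0, 0, 0]}, {"travel": [0, 0, 0], "rotation": [0, 0, 0]}]}}

```text
t: 12.17
ee_pos: [0.5315, 0.1786, 0.1492]
orientation: [-1.836, 2.46, -0.148]
force: [0.2, -0.7, -0.2]
finger_gap: 0.0299
gripper_force: 0.0
```

```bash
python3 - <<'E'
from h import *
c=cam('wrist');p,R=cur(); im=grab_frame('wrist'); np.save('w5.npy',im); np.savez('w5c.npz',K=c[0],R=c[1],t=c[2],p=p,Rt=R)
print(p)
X,Y,Z=stand()
for q in findkey(im):
    b=cv2.boundingRect(q); print(b)
    for uv in((b[0],b[1]+b[3]/2),(b[0]+b[2],b[1]+b[3]/2),(b[0]+b[2]/2,b[1]),(b[0]+b[2]/2,b[1]+b[3])):
        P=plane(c,uv,.099)-O; print(np.round([P@X*1e3,P@Y*1e3],2))
save(cv2.resize(im[60:300,180:380],None,fx=2.4,fy=2.4,interpolation=cv2.INTER_CUBIC),'w5.png')
E
```

```text
[0.53145562 0.17857549 0.14917082]
(265, 155, 15, 52)
[ 0.44 -1.87]
[0.6  6.18]
[14.28  2.19]
[-13.76   2.14]
```

View pics/w5.png

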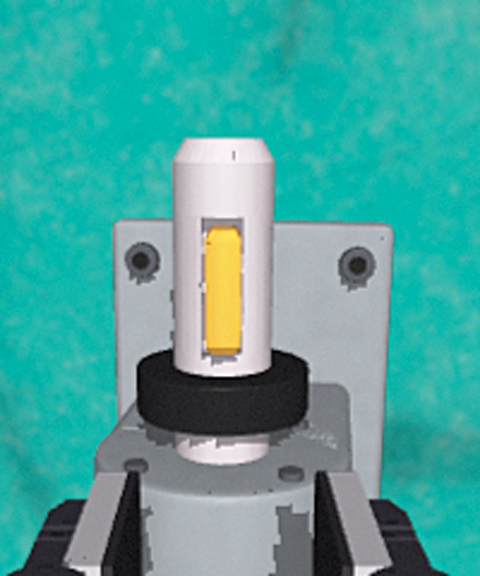

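The key sits in the slot (crop rows 225–355, columns 205–243), centred and 7 mm proud. It leans about 6.5° to the right. The spacer has a gap behind it. Now to the pulley.

```bash
python3 - <<'E'
from h import *
plan([.498,-.065,.19],Rt(-79),10)
E
```

```text
10 rows travel mm [24.81  1.35 -4.02] rot deg [-0.66  -0.178 -2.75 ]
```

Request:
{"api": "jog_arm", "payload": {"commands": [{"travel": [0.0248, 0.0014, -0.004], "rotation": [-0.66, -0.18, -2.75]}, {"travel": [0.0248, 0.0014, -0.004], "rotation": [-0.66, -0.18, -2.75]}, {"travel": [0.0248, 0.0014, -0.004], "rotation": [-0.66, -0.18, -2.75]}, {"travel": [0.0248, 0.0014, -0.004], "rotation": [-0.66, -0.18, -2.75]}, {"travel": [0.0248, 0.0014, -0.004], "rotation": [-0.66, -0.18, -2.75]}], "jaw": 0.08, "force": 60}}

```text
t: 12.63
ee_pos: [0.4988, 0.0583, 0.1695]
orientation: [-2.146, 2.245, -0.074]
force: [1.0, -0.3, -0.8]
finger_gap: 0.0798
gripper_force: 0.0
```

Request:
{"api": "jog_arm", "payload": {"commands": [{"travel": [0.0248, 0.0014, -0.004], "rotation": [-0.66, -0.18, -2.75]}, {"travel": [0.0248, 0.0014, -0.004], "rotation": [-0.66, -0.18, -2.75]}, {"travel": [0.0248, 0.0014, -0.004], "rotation": [-0.66, -0.18, -2.75]}, {"travel": [0.0248, 0.0014, -0.004], "rotation": [-0.66, -0.18, -2.75]}, {"travel": [0.0248, 0.0014, -0.004], "rotation": [-0.66, -0.18, -2.75]}]}}

```text
t: 13.05
ee_pos: [0.4973, -0.0657, 0.19]
orientation: [-2.426, 1.994, 0.001]
force: [-0.4, 0.4, -0.4]
finger_gap: 0.08
gripper_force: 0.0
```

Request:
{"api": "jog_arm", "payload": {"commands": [{"travel": [0, 0, 0], "rotation": [0, 0, 0]}, {"travel": [0, 0, 0], "rotation": [0, 0, 0]}, {"travel": [0, 0, 0], "rotation": [0, 0, 0]}, {"travel": [0, 0, 0], "rotation": [0, 0, 0]}, {"travel": [0, 0, 0], "rotation": [0, 0, 0]}]}}

```text
t: 13.47
ee_pos: [0.498, -0.0634, 0.1899]
orientation: [-2.424, 1.995, -0.0]
force: [1.2, -0.1, 0.2]
finger_gap: 0.0801
gripper_force: 0.0
```

```bash
python3 - <<'E'
from h import *
c=cam('wrist');p,R=cur(); im=grab_frame('wrist'); np.save('w6.npy',im); np.savez('w6c.npz',K=c[0],R=c[1],t=c[2],p=p,Rt=R)
print(p,R)
save(cv2.resize(im[100:300,160:400],None,fx=3,fy=3,interpolation=cv2.INTER_CUBIC),'w6.png')
E
```

```text
[ 0.49795523 -0.06336138  0.18992953] [[ 0.19254094 -0.98128821  0.00120128]
 [-0.98128828 -0.19253924  0.00139627]
 [-0.00113885 -0.00144764 -0.9999983 ]]
```

View pics/w6.png

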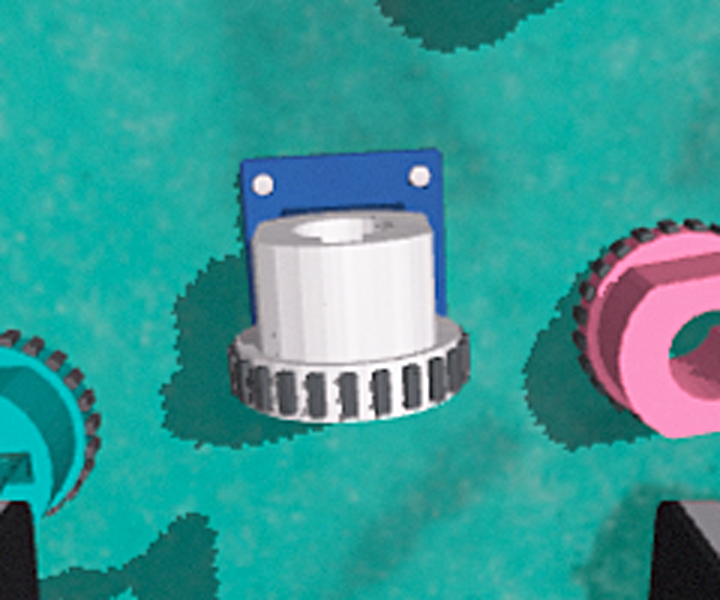

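```bash
python3 - <<'E'
from h import *
z=np.load('w6c.npz'); c=(z['K'],z['R'],z['t']); p=z['p'];R=z['Rt']
im=np.load('w6.npy').astype(float)
X,Y=R[:,0],R[:,1]; f=lambda u,v:(160+u/3,100+v/3)
rel=lambda uv,h:np.round(np.array([(plane(c,uv,h)-p)@X,(plane(c,uv,h)-p)@Y])*1e3,2)
a,b=rel(f(243,160),.006),rel(f(441,150),.006); print('rest far corners',a,b,np.degrees(np.arctan2(b[0]-a[0],b[1]-a[1])))
print('boss end top',rel(f(345,243),.080),'tooth face top',rel(f(348,420),.085),'tooth back',rel(f(345,362),.085))
# flats edges by redness (pulley grey vs teal/blue)
for v in range(186,214,4):
    row=im[v-1:v+2,:,0].mean(0); d=np.diff(row); l=236+np.argmax(d[236:256])+.5; r=296+np.argmin(d[296:316])+.5
    A,B=rel((l,v),.068),rel((r,v),.068); print(v,l,r,A,B,B[1]-A[1],(A+B)/2)
for v in range(222,238,3):
    row=im[v-1:v+2,:,0].mean(0); d=np.diff(row); l=226+np.argmax(d[226:250])+.5; r=304+np.argmin(d[304:324])+.5; A,B=rel((l,v),.06),rel((r,v),.06); print('teeth',v,A,B,B[1]-A[1],(A+B)/2)
E
```

```text
rest far corners [ 31.03 -29.87] [33.92 28.2 ] 2.849118278537502
boss end top [19.71 -0.04] tooth face top [-21.92   0.67] tooth back [-7.57 -0.05]
186 243.5 304.5 [ 13.84 -23.05] [13.84 21.53] 44.58 [13.84 -0.76]
190 244.5 304.5 [ 10.86 -22.38] [10.86 21.6 ] 43.980000000000004 [10.86 -0.39]
194 244.5 304.5 [  7.87 -22.44] [ 7.87 21.66] 44.1 [ 7.87 -0.39]
198 244.5 304.5 [  4.85 -22.51] [ 4.85 21.72] 44.230000000000004 [ 4.85  -0.395]
202 245.5 304.5 [  1.82 -21.84] [ 1.82 21.79] 43.629999999999995 [ 1.82  -0.025]
206 245.5 304.5 [ -1.23 -21.9 ] [-1.23 21.85] 43.75 [-1.23  -0.025]
210 240.5 313.5 [ -4.3  -25.68] [-4.3  28.61] 54.29 [-4.3    1.465]
teeth 222 [-16.   -30.55] [-15.99  25.89] 56.44 [-15.995  -2.33 ]
teeth 225 [-18.42 -19.76] [-18.42  32.14] 51.900000000000006 [-18.42   6.19]
teeth 228 [-20.86 -29.91] [-20.85  26.78] 56.69 [-20.855  -1.565]
teeth 231 [-23.31 -19.85] [-23.3   26.84] 46.69 [-23.305   3.495]
teeth 234 [-25.77 -26.14] [-25.76  23.79] 49.93 [-25.765  -1.175]
teeth 237 [-28.24 -19.94] [-28.23  34.  ] 53.94 [-28.235   7.03 ]
```

Wrist view: the pulley's boss is centred (flats at crop columns 253 and 436), its bore and boss end face image-up, and its teeth are at rows 335–420. Length reads 41.6 mm and width 44 mm, both as given. I descend to grasp.

```bash
python3 - <<'E'
from h import *
p,R=cur(); T=p+R[:,0]*.0064+R[:,1]*-.0003; T[2]=.0318; print(T); plan(T,Rt(-76.05),9)
E
```

```text
[ 0.49956447 -0.06954078  0.0318    ]
9 rows travel mm [ 0.72 -0.   17.58] rot deg [-0.01   0.007 -0.316]
```

Request:
{"api": "jog_arm", "payload": {"commands": [{"travel": [0.0015, 0, 0.02], "rotation": [0, 0, -0.7]}, {"travel": [0.0015, 0, 0.022], "rotation": [0, 0, -0.7]}, {"travel": [0.0015, 0, 0.022], "rotation": [0, 0, -0.7]}, {"travel": [0.0015, 0, 0.022], "rotation": [0, 0, -0.74]}, {"travel": [0.0005, 0, 0.012], "rotation": [0, 0, 0]}]}}

```text
t: 13.93
ee_pos: [0.4984, -0.0698, 0.0899]
orientation: [2.474, -1.935, -0.003]
force: [-1.4, -0.3, 0.5]
finger_gap: 0.0803
gripper_force: 0.0
```

Request:
{"api": "jog_arm", "payload": {"commands": [{"travel": [0, 0, 0.02], "rotation": [0, 0, 0]}, {"travel": [0, 0, 0.018], "rotation": [0, 0, 0]}, {"travel": [0, 0, 0.015], "rotation": [0, 0, 0]}, {"travel": [0, 0, 0.007], "rotation": [0, 0, 0]}, {"travel": [0, 0, 0], "rotation": [0, 0, 0]}]}}

```text
t: 14.35
ee_pos: [0.4989, -0.0698, 0.0307]
orientation: [2.474, -1.935, -0.003]
force: [0.5, 0.2, -0.3]
finger_gap: 0.0796
gripper_force: 0.0
```

Request:
{"api": "jog_arm", "payload": {"commands": [{"travel": [0, 0, 0], "rotation": [0, 0, 0]}, {"travel": [0, 0, 0], "rotation": [0, 0, 0]}, {"travel": [0, 0, 0], "rotation": [0, 0, 0]}, {"travel": [0, 0, 0], "rotation": [0, 0, 0]}, {"travel": [0, 0, 0], "rotation": [0, 0, 0]}]}}

```text
t: 14.77
ee_pos: [0.5003, -0.0701, 0.0329]
orientation: [-2.471, 1.935, -0.003]
force: [0.2, 0.5, 0.4]
finger_gap: 0.0799
gripper_force: 0.0
```

```bash
python3 - <<'E'
from h import *
plan([0.49956,-0.06954,0.0318],Rt(-76.05),1)
E
```

```text
1 rows travel mm [-0.74  0.62  1.13] rot deg [-0.208  0.046 -0.067]
```

Correct slightly and close.

Request:
{"api": "jog_arm", "payload": {"commands": [{"travel": [-0.0005, 0.0005, 0.001], "rotation": [-0.2, 0, 0]}, {"travel": [0, 0, 0], "rotation": [0, 0, 0]}, {"travel": [0, 0, 0], "rotation": [0, 0, 0]}, {"travel": [0, 0, 0], "rotation": [0, 0, 0]}, {"travel": [0, 0, 0], "rotation": [0, 0, 0]}]}}

```text
t: 15.18
ee_pos: [0.4993, -0.0698, 0.0312]
orientation: [2.473, -1.936, -0.002]
force: [-0.2, -0.4, -0.5]
finger_gap: 0.0799
gripper_force: 0.0
```

Request:
{"api": "jog_arm", "payload": {"commands": [{"travel": [0, 0, 0], "rotation": [0, 0, 0]}, {"travel": [0, 0, 0], "rotation": [0, 0, 0]}, {"travel": [0, 0, 0], "rotation": [0, 0, 0]}, {"travel": [0, 0, 0], "rotation": [0, 0, 0]}, {"travel": [0, 0, 0], "rotation": [0, 0, 0]}], "jaw": 0.03, "force": 60}}

```text
t: 15.6
ee_pos: [0.4993, -0.0698, 0.0314]
orientation: [2.473, -1.936, -0.003]
force: [-1.1, 0.1, 2.4]
finger_gap: 0.0433
gripper_force: 60.9
```

Request:
{"api": "jog_arm", "payload": {"commands": [{"travel": [0, 0, 0], "rotation": [0, 0, 0]}, {"travel": [0, 0, 0], "rotation": [0, 0, 0]}, {"travel": [0, 0, 0], "rotation": [0, 0, 0]}, {"travel": [0, 0, 0], "rotation": [0, 0, 0]}, {"travel": [0, 0, 0], "rotation": [0, 0, 0]}]}}

```text
t: 16.02
ee_pos: [0.4993, -0.0698, 0.0314]
orientation: [2.473, -1.936, -0.002]
force: [-2.2, 0.1, 4.8]
finger_gap: 0.0435
gripper_force: 61.1
```

```bash
python3 - <<'E'
from h import *
s=ctrl.get_state();p,R=cur();print(p,np.degrees(cv2.Rodrigues(Rt(-76.05).T@R)[0]).ravel(),s['force'],s['moment'])
np.savez('grasp.npz',p=p,R=R)
E
```

```text
[ 0.49930083 -0.06982564  0.03138586] [-0.07934255 -0.05022612  0.06283598] [-2.19918354  0.10488359  4.79946523] [ 0.02908678  0.4389671  -0.01077697]
```

```bash
cat >> h.py <<'E'
GX,GZ=28.5,22.6   # TCP from pulley origin: along pulley x, below the axis (mm)
def pt(dx,phi=6.6,yaw=SY,dy=0,dz=0):
    "TCP pose with the pulley coaxial, its origin dx mm beyond shaft_mid; dy along stand Y (tool y), dz up"
    X,Y,Z=stand(yaw); Xs,Ys,_=stand(); n=Z*np.cos(np.radians(phi))+Y*np.sin(np.radians(phi))
    return O+Xs*dx*1e-3+Ys*dy*1e-3+Z*dz*1e-3+(X*GX-n*GZ)*1e-3, Rt(yaw,phi)
E
python3 - <<'E'
from h import *
p,R=cur(); q=p+[0,0,.075]; P,Q=pt(55); print(P)
plan(P+[0,0,.03],Q,10,q,R)
E
```

```text
[0.51057533 0.0665008  0.05754978]
10 rows travel mm [-13.81  -1.1    1.88] rot deg [0.654 0.178 3.035]
```

Request:
{"api": "jog_arm", "payload": {"commands": [{"travel": [0, 0, -0.005], "rotation": [0, 0, 0]}, {"travel": [0, 0, -0.015], "rotation": [0, 0, 0]}, {"travel": [0, 0, -0.02], "rotation": [0, 0, 0]}, {"travel": [0, 0, -0.02], "rotation": [0, 0, 0]}, {"travel": [0, 0, -0.015], "rotation": [0, 0, 0]}]}}

```text
t: 16.43
ee_pos: [0.4997, -0.0697, 0.1072]
orientation: [-2.473, 1.937, 0.002]
force: [0.6, -0.1, -1.2]
finger_gap: 0.0434
gripper_force: 61.3
```

Request:
{"api": "jog_arm", "payload": {"commands": [{"travel": [-0.0138, -0.0011, 0.0019], "rotation": [0.65, 0.18, 3.04]}, {"travel": [-0.0138, -0.0011, 0.0019], "rotation": [0.65, 0.18, 3.04]}, {"travel": [-0.0138, -0.0011, 0.0019], "rotation": [0.65, 0.18, 3.04]}, {"travel": [-0.0138, -0.0011, 0.0019], "rotation": [0.65, 0.18, 3.04]}, {"travel": [-0.0138, -0.0011, 0.0019], "rotation": [0.65, 0.18, 3.04]}]}}

```text
t: 16.85
ee_pos: [0.4951, -0.0004, 0.0961]
orientation: [-2.167, 2.226, -0.07]
force: [0.6, 1.0, -2.4]
finger_gap: 0.0434
gripper_force: 61.5
```

Request:
{"api": "jog_arm", "payload": {"commands": [{"travel": [-0.0138, -0.0011, 0.0019], "rotation": [0.65, 0.18, 3.04]}, {"travel": [-0.0138, -0.0011, 0.0019], "rotation": [0.65, 0.18, 3.04]}, {"travel": [-0.0138, -0.0011, 0.0019], "rotation": [0.65, 0.18, 3.04]}, {"travel": [-0.0138, -0.0011, 0.0019], "rotation": [0.65, 0.18, 3.04]}, {"travel": [-0.0138, -0.0011, 0.0019], "rotation": [0.65, 0.18, 3.04]}]}}

```text
t: 17.27
ee_pos: [0.5103, 0.067, 0.0866]
orientation: [-1.832, 2.464, -0.141]
force: [0.3, -0.2, -2.1]
finger_gap: 0.0437
gripper_force: 61.5
```

Request:
{"api": "jog_arm", "payload": {"commands": [{"travel": [0, 0, 0], "rotation": [0, 0, 0]}, {"travel": [0, 0, 0], "rotation": [0, 0, 0]}, {"travel": [0, 0, 0], "rotation": [0, 0, 0]}, {"travel": [0, 0, 0], "rotation": [0, 0, 0]}, {"travel": [0, 0, 0], "rotation": [0, 0, 0]}]}}

```text
t: 17.68
ee_pos: [0.5107, 0.0658, 0.0872]
orientation: [-1.835, 2.462, -0.141]
force: [1.4, 0.1, -2.2]
finger_gap: 0.0434
gripper_force: 61.4
```

```bash
python3 - <<'E'
from h import *
p,R=cur(); P,Q=pt(55); print(p,ctrl.get_state()['force']); plan(P,Q,4)
E
```

```text
[0.51065174 0.06580878 0.08715993] [ 1.3539189   0.13600065 -2.24637459]
4 rows travel mm [-0.16  0.91  7.35] rot deg [ 0.011 -0.009 -0.023]
```

Request:
{"api": "jog_arm", "payload": {"commands": [{"travel": [0, 0.0009, 0.0074], "rotation": [0, 0, 0]}, {"travel": [0, 0, 0.0074], "rotation": [0, 0, 0]}, {"travel": [0, 0, 0.0074], "rotation": [0, 0, 0]}, {"travel": [0, 0, 0.0072], "rotation": [0, 0, 0]}, {"travel": [0, 0, 0], "rotation": [0, 0, 0]}]}}

```text
t: 18.1
ee_pos: [0.512, 0.0649, 0.0557]
orientation: [-1.838, 2.464, -0.141]
force: [-0.3, 0.1, -2.8]
finger_gap: 0.043
gripper_force: 61.4
```

Request:
{"api": "jog_arm", "payload": {"commands": [{"travel": [-0.005, 0, 0], "rotation": [0, 0, 0]}, {"travel": [-0.005, 0, 0], "rotation": [0, 0, 0]}, {"travel": [-0.004, 0, 0], "rotation": [0, 0, 0]}, {"travel": [0, 0, 0], "rotation": [0, 0, 0]}, {"travel": [0, 0, 0], "rotation": [0, 0, 0]}]}}

```text
t: 18.52
ee_pos: [0.5175, 0.0797, 0.0581]
orientation: [-1.836, 2.459, -0.142]
force: [0.1, -0.2, -1.8]
finger_gap: 0.0433
gripper_force: 61.4
```

```bash
python3 - <<'E'
from h import *
c=cam('wrist');p,R=cur(); P,Q=pt(41); print(p,ctrl.get_state()['force']); plan(P,Q,1)
w=grab_frame('wrist');np.save('w7.npy',w); s=grab_frame('scene')
a=cv2.resize(w[60:330,170:390],(440,540),interpolation=cv2.INTER_CUBIC); b=cv2.resize(s[200:320,170:250],(360,540),interpolation=cv2.INTER_CUBIC)
save(np.hstack([a,b]),'w7.png')
E
```

```text
[0.51746228 0.07972088 0.05814118] [ 0.10301427 -0.16907333 -1.80829323]
1 rows travel mm [0.63 2.9  0.26] rot deg [-0.004  0.009 -0.015]
```

View pics/w7.png

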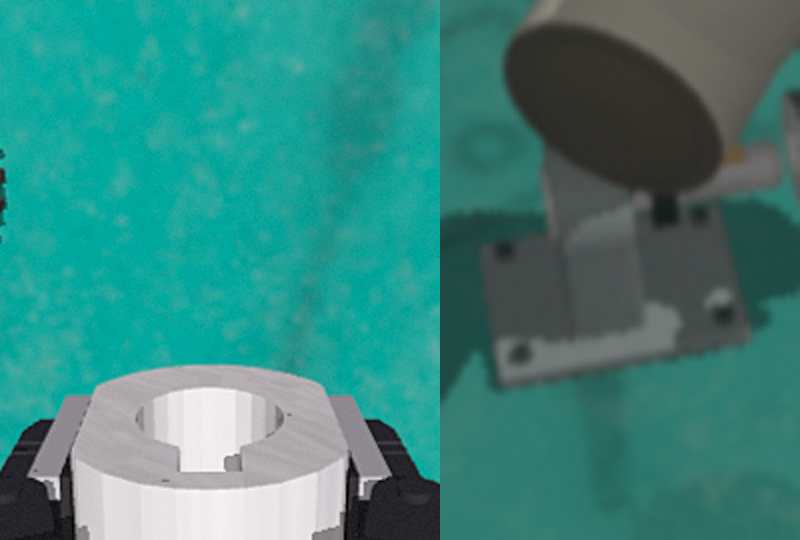

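The wrist view shows the boss end with the keyway, and the pulley seated squarely in the fingers. The shaft tip is hidden behind it. The pulley is 2.9 mm off laterally, so I correct that before feeling in.

Request:
{"api": "jog_arm", "payload": {"commands": [{"travel": [0, 0.0015, 0], "rotation": [0, 0, 0]}, {"travel": [0, 0.0012, 0.0003], "rotation": [0, 0, 0]}, {"travel": [0, 0, 0], "rotation": [0, 0, 0]}, {"travel": [0, 0, 0], "rotation": [0, 0, 0]}, {"travel": [0, 0, 0], "rotation": [0, 0, 0]}]}}

```text
t: 19.03
ee_pos: [0.5146, 0.0798, 0.0573]
orientation: [-1.836, 2.461, -0.142]
force: [-0.3, -0.1, -1.3]
finger_gap: 0.0434
gripper_force: 61.4
```

Request:
{"api": "jog_arm", "payload": {"commands": [{"travel": [-0.002, 0, 0], "rotation": [0, 0, 0]}, {"travel": [-0.002, 0, 0], "rotation": [0, 0, 0]}, {"travel": [-0.002, 0, 0], "rotation": [0, 0, 0]}, {"travel": [-0.001, 0, 0], "rotation": [0, 0, 0]}, {"travel": [0, 0, 0], "rotation": [0, 0, 0]}]}}

```text
t: 19.45
ee_pos: [0.5168, 0.0869, 0.0573]
orientation: [-1.836, 2.46, -0.142]
force: [-1.0, 0.3, -2.2]
finger_gap: 0.043
gripper_force: 61.4
```

```bash
cat > st.py <<'E'
from h import *
import sys
p,R=cur(); s=ctrl.get_state(); P,Q=pt(float(sys.argv[1])); X,Y,Z=stand(); f=np.array(s['force']);m=np.array(s['moment'])
print(s['t'],'F xyz stand',np.round([f@X,f@Y,f[2]],2),'M tool',np.round(R.T@m,3)); plan(P,Q,1)
E
python3 st.py 33
```

```text
19.45 F xyz stand [-0.02  1.02 -2.19] M tool [-0.293  0.027  0.018]
1 rows travel mm [-0.63  0.18 -0.32] rot deg [ 0.014 -0.016 -0.029]
```

Request:
{"api": "jog_arm", "payload": {"commands": [{"travel": [-0.001, 0.0001, -0.0002], "rotation": [0, 0, 0]}, {"travel": [-0.001, 0, 0], "rotation": [0, 0, 0]}, {"travel": [-0.001, 0, 0], "rotation": [0, 0, 0]}, {"travel": [-0.001, 0, 0], "rotation": [0, 0, 0]}, {"travel": [0, 0, 0], "rotation": [0, 0, 0]}]}}

```text
t: 19.87
ee_pos: [0.5178, 0.0906, 0.0574]
orientation: [-1.836, 2.46, -0.142]
force: [-0.3, -0.2, -2.5]
finger_gap: 0.0432
gripper_force: 61.4
```

Request:
{"api": "jog_arm", "payload": {"commands": [{"travel": [-0.0005, 0, 0], "rotation": [0, 0, 0]}, {"travel": [-0.0005, 0, 0], "rotation": [0, 0, 0]}, {"travel": [-0.0005, 0, 0], "rotation": [0, 0, 0]}, {"travel": [-0.0005, 0, 0], "rotation": [0, 0, 0]}, {"travel": [0, 0, 0], "rotation": [0, 0, 0]}]}}

```text
t: 20.28
ee_pos: [0.5183, 0.0925, 0.0575]
orientation: [-1.836, 2.461, -0.142]
force: [-0.0, 0.8, -3.0]
finger_gap: 0.0438
gripper_force: 61.4
```

```bash
python3 st.py 27
```

```text
20.2833 F xyz stand [-0.77  0.23 -3.01] M tool [-0.284  0.057 -0.013]
1 rows travel mm [-0.9   0.03 -0.1 ] rot deg [ 0.02  -0.022 -0.047]
```

Request:
{"api": "jog_arm", "payload": {"commands": [{"travel": [-0.0005, 0, 0], "rotation": [0, 0, 0]}, {"travel": [-0.0005, 0, 0], "rotation": [0, 0, 0]}, {"travel": [-0.0005, 0, 0], "rotation": [0, 0, 0]}, {"travel": [-0.0005, 0, 0], "rotation": [0, 0, 0]}, {"travel": [-0.0005, 0, 0], "rotation": [0, 0, 0]}]}}

```text
t: 20.7
ee_pos: [0.519, 0.0948, 0.0574]
orientation: [-1.836, 2.461, -0.142]
force: [-0.2, -0.1, -3.0]
finger_gap: 0.0433
gripper_force: 61.4
```

Request:
{"api": "jog_arm", "payload": {"commands": [{"travel": [-0.001, 0, 0], "rotation": [0, 0, 0]}, {"travel": [-0.001, 0, 0], "rotation": [0, 0, 0]}, {"travel": [-0.001, 0, 0], "rotation": [0, 0, 0]}, {"travel": [-0.001, 0, 0], "rotation": [0, 0, 0]}, {"travel": [0, 0, 0], "rotation": [0, 0, 0]}]}}

```text
t: 21.12
ee_pos: [0.5202, 0.0988, 0.0574]
orientation: [-1.836, 2.46, -0.142]
force: [-1.0, -1.1, -2.4]
finger_gap: 0.0436
gripper_force: 61.4
```

```bash
python3 st.py 18
```

```text
21.1167 F xyz stand [ 1.33  0.68 -2.35] M tool [-0.259  0.044 -0.002]
1 rows travel mm [-3.24  0.08 -0.11] rot deg [ 0.015 -0.017 -0.039]
```

Request:
{"api": "jog_arm", "payload": {"commands": [{"travel": [-0.001, 0, 0], "rotation": [0, 0, 0]}, {"travel": [-0.001, 0, 0], "rotation": [0, 0, 0]}, {"travel": [-0.001, 0, 0], "rotation": [0, 0, 0]}, {"travel": [-0.001, 0, 0], "rotation": [0, 0, 0]}, {"travel": [-0.0005, 0, 0], "rotation": [0, 0, 0]}]}}

```text
t: 21.53
ee_pos: [0.5215, 0.1031, 0.0574]
orientation: [-1.836, 2.461, -0.142]
force: [-0.4, 0.2, -1.9]
finger_gap: 0.0432
gripper_force: 61.4
```

Request:
{"api": "jog_arm", "payload": {"commands": [{"travel": [-0.0005, 0, 0], "rotation": [0, 0, 0]}, {"travel": [-0.0005, 0, 0], "rotation": [0, 0, 0]}, {"travel": [-0.0005, 0, 0], "rotation": [0, 0, 0]}, {"travel": [-0.0005, 0, 0], "rotation": [0, 0, 0]}, {"travel": [0, 0, 0], "rotation": [0, 0, 0]}]}}

```text
t: 21.95
ee_pos: [0.522, 0.1049, 0.0574]
orientation: [-1.836, 2.461, -0.142]
force: [1.1, -0.1, -2.5]
finger_gap: 0.0436
gripper_force: 61.4
```

```bash
python3 st.py 14
```

```text
21.95 F xyz stand [-0.26 -1.06 -2.47] M tool [-0.29   0.025  0.013]
1 rows travel mm [-0.93  0.02 -0.12] rot deg [ 0.022 -0.024 -0.047]
```

Request:
{"api": "jog_arm", "payload": {"commands": [{"travel": [-0.0005, 0, 0], "rotation": [0, 0, 0]}, {"travel": [-0.0005, 0, 0], "rotation": [0, 0, 0]}, {"travel": [-0.0005, 0, 0], "rotation": [0, 0, 0]}, {"travel": [-0.0005, 0, 0], "rotation": [0, 0, 0]}, {"travel": [0, 0, 0], "rotation": [0, 0, 0]}]}}

```text
t: 22.37
ee_pos: [0.5226, 0.1068, 0.0574]
orientation: [-1.836, 2.461, -0.142]
force: [-0.2, 0.3, -2.0]
finger_gap: 0.0434
gripper_force: 61.4
```

Request:
{"api": "jog_arm", "payload": {"commands": [{"travel": [-0.0005, 0, 0], "rotation": [0, 0, 0]}, {"travel": [-0.0005, 0, 0], "rotation": [0, 0, 0]}, {"travel": [-0.0005, 0, 0], "rotation": [0, 0, 0]}, {"travel": [-0.0005, 0, 0], "rotation": [0, 0, 0]}, {"travel": [0, 0, 0], "rotation": [0, 0, 0]}]}}

```text
t: 22.78
ee_pos: [0.5231, 0.1088, 0.0574]
orientation: [-1.836, 2.461, -0.142]
force: [0.1, 0.7, -3.2]
finger_gap: 0.0436
gripper_force: 61.4
```

```bash
python3 st.py 11
```

```text
22.7833 F xyz stand [-0.69  0.12 -3.17] M tool [-0.318 -0.004  0.023]
1 rows travel mm [ 0.1   0.02 -0.14] rot deg [ 0.023 -0.024 -0.046]
```

Request:
{"api": "jog_arm", "payload": {"commands": [{"travel": [-0.001, 0, 0], "rotation": [0, 0, 0]}, {"travel": [-0.001, 0, 0], "rotation": [0, 0, 0]}, {"travel": [-0.001, 0, 0], "rotation": [0, 0, 0]}, {"travel": [-0.001, 0, 0], "rotation": [0, 0, 0]}, {"travel": [-0.001, 0, 0], "rotation": [0, 0, 0]}]}}

```text
t: 23.2
ee_pos: [0.5245, 0.1136, 0.0574]
orientation: [-1.836, 2.461, -0.142]
force: [0.6, 0.6, -2.6]
finger_gap: 0.0432
gripper_force: 61.4
```

Request:
{"api": "jog_arm", "payload": {"commands": [{"travel": [-0.001, 0, 0], "rotation": [0, 0, 0]}, {"travel": [-0.001, 0, 0], "rotation": [0, 0, 0]}, {"travel": [-0.001, 0, 0], "rotation": [0, 0, 0]}, {"travel": [-0.001, 0, 0], "rotation": [0, 0, 0]}, {"travel": [-0.001, 0, 0], "rotation": [0, 0, 0]}]}}

```text
t: 23.62
ee_pos: [0.5259, 0.1184, 0.0574]
orientation: [-1.836, 2.461, -0.142]
force: [0.6, -0.2, -2.0]
finger_gap: 0.0437
gripper_force: 61.4
```

```bash
python3 st.py 1
```

```text
23.6167 F xyz stand [ 0.06 -0.6  -1.98] M tool [-0.317  0.055  0.012]
1 rows travel mm [ 0.08 -0.03 -0.16] rot deg [ 0.029 -0.029 -0.052]
```

Request:
{"api": "jog_arm", "payload": {"commands": [{"travel": [-0.001, 0, 0], "rotation": [0, 0, 0]}, {"travel": [-0.001, 0, 0], "rotation": [0, 0, 0]}, {"travel": [-0.001, 0, 0], "rotation": [0, 0, 0]}, {"travel": [-0.001, 0, 0], "rotation": [0, 0, 0]}, {"travel": [-0.001, 0, 0], "rotation": [0, 0, 0]}]}}

```text
t: 24.03
ee_pos: [0.5274, 0.1231, 0.0574]
orientation: [-1.836, 2.461, -0.142]
force: [0.2, 0.3, -2.6]
finger_gap: 0.0431
gripper_force: 61.4
```

Request:
{"api": "jog_arm", "payload": {"commands": [{"travel": [-0.001, 0, 0], "rotation": [0, 0, 0]}, {"travel": [-0.001, 0, 0], "rotation": [0, 0, 0]}, {"travel": [-0.001, 0, 0], "rotation": [0, 0, 0]}, {"travel": [-0.001, 0, 0], "rotation": [0, 0, 0]}, {"travel": [-0.001, 0, 0], "rotation": [0, 0, 0]}]}}

```text
t: 24.45
ee_pos: [0.5288, 0.1279, 0.0574]
orientation: [-1.836, 2.461, -0.142]
force: [0.5, 0.3, -2.0]
finger_gap: 0.0436
gripper_force: 61.4
```

Request:
{"api": "jog_arm", "payload": {"commands": [{"travel": [-0.001, 0, 0], "rotation": [0, 0, 0]}, {"travel": [-0.001, 0, 0], "rotation": [0, 0, 0]}, {"travel": [-0.001, 0, 0], "rotation": [0, 0, 0]}, {"travel": [-0.001, 0, 0], "rotation": [0, 0, 0]}, {"travel": [-0.001, 0, 0], "rotation": [0, 0, 0]}]}}

```text
t: 24.87
ee_pos: [0.5302, 0.1327, 0.0574]
orientation: [-1.836, 2.461, -0.142]
force: [-0.2, -0.4, -2.0]
finger_gap: 0.0431
gripper_force: 61.4
```

```bash
python3 st.py -14
```

```text
24.8667 F xyz stand [ 0.43  0.06 -2.02] M tool [-0.312  0.021  0.003]
1 rows travel mm [ 0.07 -0.   -0.15] rot deg [ 0.027 -0.029 -0.052]
```

Request:
{"api": "jog_arm", "payload": {"commands": [{"travel": [-0.001, 0, 0], "rotation": [0, 0, 0]}, {"travel": [-0.001, 0, 0], "rotation": [0, 0, 0]}, {"travel": [-0.001, 0, 0], "rotation": [0, 0, 0]}, {"travel": [-0.001, 0, 0], "rotation": [0, 0, 0]}, {"travel": [-0.001, 0, 0], "rotation": [0, 0, 0]}]}}

```text
t: 25.28
ee_pos: [0.5316, 0.1375, 0.0574]
orientation: [-1.836, 2.461, -0.142]
force: [1.0, 0.5, -2.5]
finger_gap: 0.0432
gripper_force: 61.4
```

Request:
{"api": "jog_arm", "payload": {"commands": [{"travel": [-0.0007, 0, 0], "rotation": [0, 0, 0]}, {"travel": [-0.0007, 0, 0], "rotation": [0, 0, 0]}, {"travel": [-0.0007, 0, 0], "rotation": [0, 0, 0]}, {"travel": [-0.0007, 0, 0], "rotation": [0, 0, 0]}, {"travel": [-0.0007, 0, 0], "rotation": [0, 0, 0]}]}}

```text
t: 25.7
ee_pos: [0.5314, 0.1386, 0.0572]
orientation: [-1.836, 2.466, -0.143]
force: [0.8, -9.2, 0.8]
finger_gap: 0.0436
gripper_force: 61.7
```

Request:
{"api": "jog_arm", "payload": {"commands": [{"travel": [-0.0006, 0, 0], "rotation": [0, 0, 0]}, {"travel": [-0.0006, 0, 0], "rotation": [0, 0, 0]}, {"travel": [-0.0006, 0, 0], "rotation": [0, 0, 0]}, {"travel": [-0.0006, 0, 0], "rotation": [0, 0, 0]}, {"travel": [-0.0006, 0, 0], "rotation": [0, 0, 0]}]}}

```text
t: 26.12
ee_pos: [0.5318, 0.1403, 0.0572]
orientation: [-1.836, 2.469, -0.144]
force: [0.2, -11.3, 2.1]
finger_gap: 0.0432
gripper_force: 61.8
```

```bash
python3 st.py -25.5
```

```text
26.1167 F xyz stand [10.81 -3.45  2.1 ] M tool [0.893 2.64  0.221]
1 rows travel mm [-3.75 -0.63 -0.35] rot deg [ 0.207 -0.376 -0.209]
```

Request:
{"api": "jog_arm", "payload": {"commands": [{"travel": [-0.0006, 0, 0], "rotation": [0, 0, 0]}, {"travel": [-0.0006, 0, 0], "rotation": [0, 0, 0]}, {"travel": [-0.0006, 0, 0], "rotation": [0, 0, 0]}, {"travel": [-0.0006, 0, 0], "rotation": [0, 0, 0]}, {"travel": [-0.0006, 0, 0], "rotation": [0, 0, 0]}]}}

```text
t: 26.53
ee_pos: [0.5326, 0.1431, 0.0572]
orientation: [-1.836, 2.469, -0.144]
force: [0.3, -10.9, 2.1]
finger_gap: 0.0435
gripper_force: 61.8
```

Request:
{"api": "jog_arm", "payload": {"commands": [{"travel": [-0.0006, 0, 0], "rotation": [0, 0, 0]}, {"travel": [-0.0006, 0, 0], "rotation": [0, 0, 0]}, {"travel": [-0.0006, 0, 0], "rotation": [0, 0, 0]}, {"travel": [-0.0006, 0, 0], "rotation": [0, 0, 0]}, {"travel": [-0.0006, 0, 0], "rotation": [0, 0, 0]}]}}

```text
t: 26.95
ee_pos: [0.5335, 0.1459, 0.0571]
orientation: [-1.836, 2.469, -0.144]
force: [0.9, -10.9, 2.2]
finger_gap: 0.0432
gripper_force: 61.7
```

```bash
python3 st.py -31
```

```text
26.95 F xyz stand [10.18 -3.97  2.21] M tool [0.86  2.592 0.242]
1 rows travel mm [-3.31 -0.61 -0.37] rot deg [ 0.208 -0.383 -0.213]
```

Request:
{"api": "jog_arm", "payload": {"commands": [{"travel": [-0.0005, 0, 0], "rotation": [0, 0, 0]}, {"travel": [-0.0005, 0, 0], "rotation": [0, 0, 0]}, {"travel": [-0.0005, 0, 0], "rotation": [0, 0, 0]}, {"travel": [-0.0005, 0, 0], "rotation": [0, 0, 0]}, {"travel": [-0.0004, 0, 0], "rotation": [0, 0, 0]}]}}

```text
t: 27.37
ee_pos: [0.5342, 0.1483, 0.0572]
orientation: [-1.836, 2.469, -0.144]
force: [0.9, -11.6, 2.0]
finger_gap: 0.0436
gripper_force: 61.7
```

Request:
{"api": "jog_arm", "payload": {"commands": [{"travel": [-0.0003, 0, 0], "rotation": [0, 0, 0]}, {"travel": [-0.0003, 0, 0], "rotation": [0, 0, 0]}, {"travel": [-0.0003, 0, 0], "rotation": [0, 0, 0]}, {"travel": [-0.0003, 0, 0], "rotation": [0, 0, 0]}, {"travel": [-0.0003, 0, 0], "rotation": [0, 0, 0]}]}}

```text
t: 27.78
ee_pos: [0.5341, 0.1483, 0.0572]
orientation: [-1.836, 2.472, -0.145]
force: [2.3, -16.7, 5.5]
finger_gap: 0.043
gripper_force: 62.0
```

```bash
python3 st.py -31
```

```text
27.7833 F xyz stand [15.32 -6.92  5.48] M tool [1.533 3.859 0.283]
1 rows travel mm [-0.92 -0.72 -0.31] rot deg [ 0.267 -0.527 -0.263]
```

Request:
{"api": "jog_arm", "payload": {"commands": [{"travel": [-0.0003, 0, 0], "rotation": [0, 0, 0]}, {"travel": [-0.0003, 0, 0], "rotation": [0, 0, 0]}, {"travel": [-0.0003, 0, 0], "rotation": [0, 0, 0]}, {"travel": [-0.0003, 0, 0], "rotation": [0, 0, 0]}, {"travel": [0, 0, 0], "rotation": [0, 0, 0]}]}}

```text
t: 28.2
ee_pos: [0.534, 0.1483, 0.0572]
orientation: [-1.836, 2.474, -0.146]
force: [1.5, -19.2, 5.0]
finger_gap: 0.0434
gripper_force: 62.1
```

```bash
python3 st.py -31
```

```text
28.2 F xyz stand [17.95 -6.85  5.04] M tool [1.837 4.488 0.335]
1 rows travel mm [-0.9  -0.8  -0.26] rot deg [ 0.31  -0.633 -0.303]
```

Request:
{"api": "jog_arm", "payload": {"commands": [{"travel": [0.001, 0, 0], "rotation": [0, 0, 0]}, {"travel": [0.001, 0, 0], "rotation": [0, 0, 0]}, {"travel": [0.001, 0, 0], "rotation": [0, 0, 0]}, {"travel": [0.001, 0, 0], "rotation": [0, 0, 0]}, {"travel": [0.0005, 0, 0], "rotation": [0, 0, 0]}]}}

```text
t: 28.62
ee_pos: [0.5343, 0.1482, 0.0571]
orientation: [-1.836, 2.465, -0.142]
force: [-0.1, -5.4, -0.6]
finger_gap: 0.0435
gripper_force: 61.5
```

```bash
python3 st.py -31
```

```text
28.6167 F xyz stand [ 5.17 -1.44 -0.6 ] M tool [0.015 1.336 0.09 ]
1 rows travel mm [-0.9  -0.46 -0.38] rot deg [ 0.128 -0.19  -0.138]
```

Request:
{"api": "jog_arm", "payload": {"commands": [{"travel": [0.0006, 0, 0], "rotation": [0, 0, 0]}, {"travel": [0.0004, 0, 0], "rotation": [0, 0, 0]}, {"travel": [0, 0, 0], "rotation": [0, 0, 0]}, {"travel": [0, 0, 0], "rotation": [0, 0, 0]}, {"travel": [0, 0, 0], "rotation": [0, 0, 0]}]}}

```text
t: 29.03
ee_pos: [0.5344, 0.1482, 0.0571]
orientation: [-1.836, 2.463, -0.142]
force: [-0.2, -5.3, -0.8]
finger_gap: 0.0435
gripper_force: 61.5
```

Request:
{"api": "jog_arm", "payload": {"commands": [{"travel": [0, 0, 0], "rotation": [0, 0, 0]}, {"travel": [0, 0, 0], "rotation": [0, 0, 0]}, {"travel": [0, 0, 0], "rotation": [0, 0, 0]}, {"travel": [0, 0, 0], "rotation": [0, 0, 0]}, {"travel": [0, 0, 0], "rotation": [0, 0, 0]}], "jaw": 0.07}}

```text
t: 29.45
ee_pos: [0.5355, 0.1498, 0.0577]
orientation: [-1.836, 2.459, -0.142]
force: [-0.3, -0.9, 0.1]
finger_gap: 0.07
gripper_force: 0.0
```

Request:
{"api": "jog_arm", "payload": {"commands": [{"travel": [0, 0, 0], "rotation": [0, 0, 0]}, {"travel": [0, 0, -0.005], "rotation": [0, 0, 0]}, {"travel": [0, 0, -0.015], "rotation": [0, 0, 0]}, {"travel": [0, 0, -0.02], "rotation": [0, 0, 0]}, {"travel": [0, 0, -0.02], "rotation": [0, 0, 0]}]}}

```text
t: 29.87
ee_pos: [0.5282, 0.1509, 0.1176]
orientation: [-1.837, 2.461, -0.142]
force: [-0.4, 0.2, 0.4]
finger_gap: 0.07
gripper_force: 0.0
```

Request:
{"api": "jog_arm", "payload": {"commands": [{"travel": [0, 0, -0.02], "rotation": [0, 0, 0]}, {"travel": [-0.005, 0, -0.02], "rotation": [0, 0, 0]}, {"travel": [-0.02, 0, -0.01], "rotation": [0, 0, 0]}, {"travel": [-0.01, 0, 0], "rotation": [0, 0, 0]}, {"travel": [0, 0, 0], "rotation": [0, 0, 0]}]}}

```text
t: 30.28
ee_pos: [0.5338, 0.1881, 0.1673]
orientation: [-1.836, 2.457, -0.141]
force: [0.6, -0.2, -0.2]
finger_gap: 0.0699
gripper_force: 0.0
```

Request:
{"api": "jog_arm", "payload": {"commands": [{"travel": [0, 0, 0], "rotation": [0, 0, 0]}, {"travel": [0, 0, 0], "rotation": [0, 0, 0]}, {"travel": [0, 0, 0], "rotation": [0, 0, 0]}, {"travel": [0, 0, 0], "rotation": [0, 0, 0]}, {"travel": [0, 0, 0], "rotation": [0, 0, 0]}]}}

```text
t: 30.7
ee_pos: [0.5327, 0.1856, 0.1661]
orientation: [-1.836, 2.462, -0.142]
force: [-1.4, 0.1, -0.5]
finger_gap: 0.07
gripper_force: 0.0
```

```bash
python3 - <<'E'
from h import *
c=cam('wrist');p,R=cur(); im=grab_frame('wrist'); np.save('w8.npy',im); X,Y,Z=stand(); print(p,ctrl.get_state()['t'])
# column along the shaft axis: print transitions with stand x at tooth top (z .111), boss top (.106), tip (.089)
pr=lambda x,y,z:proj(c,O+X*(x-43)*1e-3+Y*y*1e-3+Z*(z-80)*1e-3)
for n,a in dict(tip=(76,0,89),boss_end=(54,0,106),boss_start=(26,0,106),tooth_back=(26,0,111),tooth_face=(12,0,111),head_top=(0,0,111)).items(): print(n,pr(*a).round(1))
u=int(round(pr(54,0,106)[0]))-8
print([(v,*im[v,u-2:u+3].mean(0).astype(int)) for v in range(90,300,2)])
print('key px',[cv2.boundingRect(q) for q in findkey(im)])
E
```

```text
[0.53272153 0.18561598 0.1661412 ] 30.75
tip [272.3 104.5]
boss_end [268.7 145.7]
boss_start [269.  195.8]
tooth_back [267.8 197.7]
tooth_face [268. 222.]
head_top [268.1 242.1]
[(90, np.int64(25), np.int64(172), np.int64(160)), (92, np.int64(25), np.int64(172), np.int64(161)), (94, np.int64(19), np.int64(170), np.int64(159)), (96, np.int64(20), np.int64(169), np.int64(159)), (98, np.int64(24), np.int64(169), np.int64(158)), (100, np.int64(23), np.int64(169), np.int64(158)), (102, np.int64(24), np.int64(168), np.int64(159)), (104, np.int64(93), np.int64(173), np.int64(165)), (106, np.int64(204), np.int64(186), np.int64(192)), (108, np.int64(207), np.int64(197), np.int64(202)), (110, np.int64(211), np.int64(200), np.int64(206)), (112, np.int64(217), np.int64(207), np.int64(213)), (114, np.int64(191), np.int64(181), np.int64(186)), (116, np.int64(194), np.int64(185), np.int64(190)), (118, np.int64(194), np.int64(184), np.int64(189)), (120, np.int64(194), np.int64(185), np.int64(190)), (122, np.int64(195), np.int64(185), np.int64(190)), (124, np.int64(192), np.int64(184), np.int64(189))
[... 3808 characters left out ...]
, np.int64(172)), (274, np.int64(162), np.int64(167), np.int64(173)), (276, np.int64(160), np.int64(166), np.int64(171)), (278, np.int64(161), np.int64(167), np.int64(172)), (280, np.int64(162), np.int64(166), np.int64(172)), (282, np.int64(160), np.int64(166), np.int64(172)), (284, np.int64(160), np.int64(166), np.int64(171)), (286, np.int64(161), np.int64(166), np.int64(172)), (288, np.int64(160), np.int64(165), np.int64(171)), (290, np.int64(160), np.int64(166), np.int64(171)), (292, np.int64(159), np.int64(165), np.int64(170)), (294, np.int64(160), np.int64(166), np.int64(171)), (296, np.int64(145), np.int64(151), np.int64(155)), (298, np.int64(11), np.int64(99), np.int64(92))]
key px []
```

The boss end reads row 145 (predicted 145.7 for home), the tooth face 221.5 (predicted 222) and the tip 104.5 (predicted 104.5). The pulley is home, so I hand in.

```bash
python3 -c "
from station import workorder; print(workorder.hand_in())"
```

```text
the job is handed in; nothing more can be done
None
```

The key is in the shaft's slot, the pulley is pushed home over it against the spacer ring and headstock, and both are released. The job was handed in at about 31 s with no verdict returned.

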